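# Set out the colours for paper marbling

## Robot

A 6-joint arm with a two-finger parallel gripper is mounted at the origin on the work surface. World frame = base frame: x ahead of the robot, y to its left, z up, the work surface at z = 0. Lengths are in m, angles in rad, forces in N, time in s.
With the tool pointing down it reaches from about 0.375 to 0.9 m from the base axis. Payload 3.1 kg.
Tool frame: the origin (TCP) lies midway between the tips of the shut fingers; the grasp point (between the pads) lies 19 mm behind it (grip_depth is the distance from the TCP to the grasp point, in m); y points along the fingers, z is the direction in which the jaws open and shut, and the axes are right-handed (so a half turn about y gives the same grasp; the last joint's range is limited). The gripper opens to 85 mm and grips with 20 to 120 N. Pads are 22 mm wide; open, the fingers measure 114 mm over their backs; the gripper's body (76 mm by 85 mm) begins 54 mm behind the grasp point. The pads swing forward as they close: fully open they stand 13 mm farther back than shut.
Start: joints at [-1.49, 0.527, 1.433, -0, 1.181, -0.178], TCP at [0.16, -0.604, 0.231] pointing down, gripper open.
Joint ranges: [-3.08, 3.08], [-0.75, 2.2], [0.22, 2.44], [-1.43, 4.57], [0, 2.65], [-2.85, 2.85]. Speed limits (rad/s): [2.79, 2.79, 3.14, 3.14, 3.14, 3.14].

## Interface

Orientations are given as a unit quaternion [x, y, z, w].
In Python, from station import sense, snapshot, camera_model, sign_off, grip_depth gives the robot as it stands.
- The arm moves only by the tool play_rows, never from a script. Its argument "deltas" is a list of rows, each a list of 6 numbers: the shift along the tool's x, y, z in m, then the turn, a rotation vector about the tool's x, y, z in rad. A call has 1 to 12 rows; each row is the pose to reach, as a shift and turn from the pose commanded when the call began, along the tool's axes at that moment; what a row does not reach only later rows make up. A row lasts 1/10 s, in which the tool goes at most 50 mm and 8.59 degrees, less where a joint would pass 70% of its speed; a pose out of reach is approached as far as the arm can. A call with a gripper value outside its range is refused whole. "gripper" is the finger opening in m, from 0 to 0.0854, set as the call begins (left out, the last holds). The fingers move at their own pace and stop on an object; "force" is the grip in N (left out, the last holds). Time passes only in rows, so rows that repeat a pose let the fingers close. It gives the time, the measured TCP pose, the force and the opening at its end, in the units of the state.
- sense(): the state, without advancing time (a new reading comes with each control period).
- snapshot(name): name is "side" or "top"; returns the picture (480x640x3 uint8, red, green, blue); there is no depth.
- camera_model(name): a dict with "fx", "fy", "cx", "cy" (pixels), "distortion" ([k1, k2, p1, p2, k3] as OpenCV has them; the pictures are not rectified), "camera_from_world" (4x4, takes a point from world to camera coordinates). Camera axes: x right, y up, looking along -z (the intrinsics and any distortion apply to the point x, -y, -z); pixel columns grow to the right and rows downward; lengths in m; the calibration is good to about 2 mm. A picture is of the moment at which its call begins. camera_model takes no time and is no camera call.
- sign_off(): hands the job in, once; it reports no verdict.
The state is a dict: "t": time; "q": joint angles; "qd": joint speeds; "tau": joint torques, N m; "tcp_pos": TCP position; "tool_rot": TCP orientation; "force": force on the tool from outside, world axes, zero at the start; "ft_torque": the same for the moment, N m; "finger_gap": opening from 0.0 (shut) to 1.0 (fully open).
Only numpy, scipy, OpenCV 4.12 (cv2) and the standard library are available. Lean on these libraries where they do the work, as an engineer would, in place of code of your own. Each camera call takes 0.05 s, during which the arm holds its last target.

## Task

Get the marbling bench ready: first clear the used white rinse cups off the riser and stand them upright on the grey draining mat, wholly on it. Then lift each mixing pot up off the hanging rail and stand it on the disc of its own colour on the low front step, and stand each paint jar on the disc of its own colour on the back step, all upright, wholly on their discs and let go. Set things down rather than dropping them, never tip a pot over, and leave the amber bottle and the brush jar alone.

Things in the scene. Friction and masses are not known exactly. Their poses are not given: they have to be found in the camera images.
- riser: Fixed pale wooden two-step riser, 230 mm deep (x), 400 mm wide (y). Low front step (toward the robot, local x -110 to 0 mm): top 20 mm above the bench; back step (local x 0 to 120 mm): top 50 mm above it. Origin on the bench at the line between the steps, mid-width; x points away from the robot; small yaw.
- mat: Fixed grey rubber draining mat, 150 mm (x) by 240 mm (y), 4 mm thick, on the bench at the left. Origin: centre of its underside.
- rail: Fixed steel stand behind the riser: top rail of 12 mm diameter along local y, 430 mm long, axis 179 mm above the bench; a lower stay bar 79 mm under it, against which the pots lean; posts at both ends. Origin on the bench under the top rail's middle; x points away from the robot; small yaw. Pots hang on its -x side, 125 mm apart.
- pot_red: Loose red pot, open top, 80 mm high, diameter 56 mm at the rim, 50 at the foot, wall 3, 140 g. A 22 mm wide strap at its +x side rises 28 mm above the rim, bends 20 mm back over the rail (to 50 mm from the axis), with an 18 mm lip down behind it. Hung: underside 80 mm above bench; to free: lift over 25 mm, then draw 30 mm to -x. Origin: underside centre, z up. May be absent.
- jar_red: Loose red lidded paint jar, a straight cylinder 74 mm high and 62 mm in diameter with a heavy foot, 240 to 390 g, standing on the bench at the start. Origin: centre of its underside, z up. May be absent.
- pot_disc_red: Flat red disc of 100 mm diameter (1 mm thick paint inlay, not felt) on the riser's low front step: the place of the red pot. Origin: its centre, at the step's top surface.
- jar_disc_red: Flat red disc of 100 mm diameter (1 mm thick paint inlay, not felt) on the riser's back step: the place of the red jar. Origin: its centre, at the step's top surface.
- pot_blue: Loose blue pot, open top, 80 mm high, diameter 56 mm at the rim, 50 at the foot, wall 3, 140 g. A 22 mm wide strap at its +x side rises 28 mm above the rim, bends 20 mm back over the rail (to 50 mm from the axis), with an 18 mm lip down behind it. Hung: underside 80 mm above bench; to free: lift over 25 mm, then draw 30 mm to -x. Origin: underside centre, z up. May be absent.
- jar_blue: Loose blue lidded paint jar, a straight cylinder 74 mm high and 62 mm in diameter with a heavy foot, 240 to 390 g, standing on the bench at the start. Origin: centre of its underside, z up. May be absent.
- pot_disc_blue: Flat blue disc of 100 mm diameter (1 mm thick paint inlay, not felt) on the riser's low front step: the place of the blue pot. Origin: its centre, at the step's top surface.
- jar_disc_blue: Flat blue disc of 100 mm diameter (1 mm thick paint inlay, not felt) on the riser's back step: the place of the blue jar. Origin: its centre, at the step's top surface.
- pot_green: Loose green pot, open top, 80 mm high, diameter 56 mm at the rim, 50 at the foot, wall 3, 140 g. A 22 mm wide strap at its +x side rises 28 mm above the rim, bends 20 mm back over the rail (to 50 mm from the axis), with an 18 mm lip down behind it. Hung: underside 80 mm above bench; to free: lift over 25 mm, then draw 30 mm to -x. Origin: underside centre, z up. May be absent.
- jar_green: Loose green lidded paint jar, a straight cylinder 74 mm high and 62 mm in diameter with a heavy foot, 240 to 390 g, standing on the bench at the start. Origin: centre of its underside, z up. May be absent.
- pot_disc_green: Flat green disc of 100 mm diameter (1 mm thick paint inlay, not felt) on the riser's low front step: the place of the green pot. Origin: its centre, at the step's top surface.
- jar_disc_green: Flat green disc of 100 mm diameter (1 mm thick paint inlay, not felt) on the riser's back step: the place of the green jar. Origin: its centre, at the step's top surface.
- cup_1: Loose white used rinse cup with a black band, open top, no handle, 85 mm high, 62 mm diameter at the rim and 52 mm at the foot, wall 3 mm, 180 g, standing on the riser's front step at the start. Origin: centre of its underside, z up. One of the two may be absent.
- cup_2: Loose white used rinse cup with a black band, open top, no handle, 85 mm high, 62 mm diameter at the rim and 52 mm at the foot, wall 3 mm, 180 g, standing on the riser's front step at the start. Origin: centre of its underside, z up. One of the two may be absent.
- amber_bottle: Bystander: loose amber bottle, 130 mm high, 56 mm diameter, standing on the bench. Origin: centre of its underside.
- brush_jar: Bystander: loose grey jar with brushes, 76 mm diameter, 200 mm high with the brushes, back left. Origin: centre of its underside.

How it is judged:
By the outcome, as a careful person would: the job done as asked, in the order asked, and still so for the second after the job is handed in, with the robot touching nothing.
Of pot_red, pot_blue, pot_green, jar_red, jar_blue, jar_green only 5 to 6 are there at a start; the rules pass over those that are not, and their reading is None.
Of cup_1, cup_2 only 1 to 2 are there at a start; the rules pass over those that are not, and their reading is None.
At some moment in a run one of jar_red, jar_blue, jar_green may be knocked a few centimetres aside while the robot is not near it.
It also fails if it takes over 210 s, if anything falls off the work surface, if the arm or the gripper's body presses on something with over 40 N, if the wrist force passes 120 N, or if a joint passes its speed limit or range.

## Working session

There is one attempt and no reset: what is moved stays moved. The work goes in short steps, Python scripts to look and compute and a tool call to move; the robot and the scene stay as the last step left them, time stands still between calls to the robot, and variables do not carry over. Pictures are saved under pics/ and viewed, and the job is handed in when it is done.

Besides the shell and the picture viewer there is one more tool, called after "Call:" as name([rows], argument=value, ...), one row to a line, values as JSON. play_rows: Moves the arm, as the interface text tells. Its arguments: {"type":"object","properties":{"deltas":{"type":"array"},"gripper":{"type":"number"},"force":{"type":"number"}},"required":["deltas"]}

```bash
ls; mkdir -p pics; python3 - <<'E'
from station import *
import cv2, numpy as np
print(sense()); print(grip_depth)
for n in("side","top"):
    m=camera_model(n); print(n,m)
    cv2.imwrite(f"pics/{n}0.png",cv2.cvtColor(snapshot(n),cv2.COLOR_RGB2BGR))
E
```

```text
pics
{'t': 0.0, 'q': array([-1.49051566e+00,  5.28491048e-01,  1.43395818e+00, -9.64412360e-06,
        1.18141242e+00, -1.78515604e-01]), 'qd': array([ 0.0007039 , -0.00052995,  0.0015856 ,  0.00023063, -0.00013863,
        0.00135541]), 'tau': array([ 6.75812171e-04, -4.42349160e+01, -1.78025472e+01, -1.77616566e-04,
        8.52963596e-03, -8.99162046e-06]), 'tcp_pos': array([ 0.15990339, -0.60342099,  0.23030058]), 'tool_rot': array([-0.09120817,  0.70199596, -0.70039316,  0.09128064]), 'force': array([-0.58618553,  0.39442672, -0.6559846 ]), 'ft_torque': array([ 0.00191714,  0.01851179, -0.0139492 ]), 'finger_gap': 0.9997325213177216}
0.0187
side {'fx': 463.38336037430486, 'fy': 463.38336037430486, 'cx': 320.8186441464423, 'cy': 242.91879213467328, 'distortion': array([-0.01010367,  0.        ,  0.        ,  0.        ,  0.        ]), 'camera_from_world': array([[-0.99969917, -0.01648579, -0.01816001,  0.56185463],
       [-0.00753913, -0.4980207 ,  0.86713237, -0.05944445],
       [-0.02333942,  0.86700842,  0.49774659, -1.03648638],
       [ 0.        ,  0.        ,  0.        ,  1.        ]])}
top {'fx': 543.3247778014658, 'fy': 543.3247778014658, 'cx': 319.417581252845, 'cy': 232.24248145795926, 'distortion': array([-0.05296864,  0.        ,  0.        ,  0.        ,  0.        ]), 'camera_from_world': array([[ 0.01665655, -0.99985767, -0.0026847 ,  0.00840901],
       [ 0.9981666 ,  0.016472  ,  0.05824185, -0.57372654],
       [-0.05818934, -0.00364988,  0.99829889, -1.29928475],
       [ 0.        ,  0.        ,  0.        ,  1.        ]])}
```

View pics/top0.png

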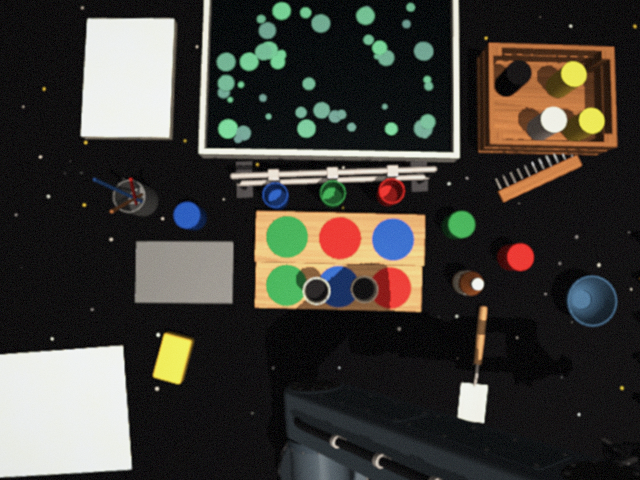

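View pics/side0.png

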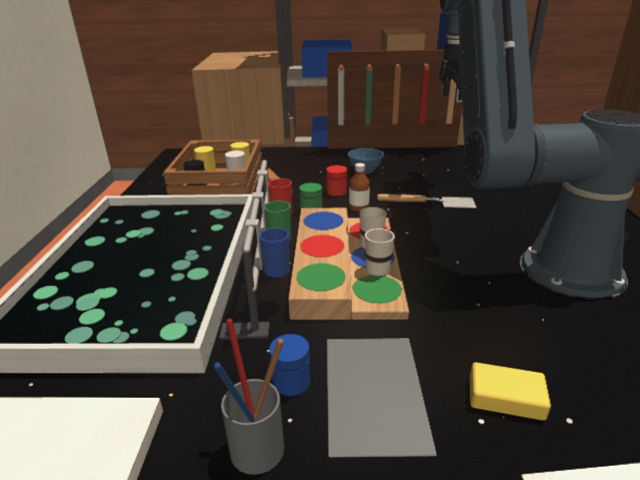

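```bash
cat > h.py <<'E'
from station import *
import cv2, numpy as np
from scipy.spatial.transform import Rotation as R
def ray(n,uv):
    m=camera_model(n); K=np.array([[m['fx'],0,m['cx']],[0,m['fy'],m['cy']],[0,0,1.]])
    p=cv2.undistortPoints(np.array(uv,float).reshape(-1,1,2),K,m['distortion'])[:,0]
    T=m['camera_from_world']; d=np.c_[p[:,0],-p[:,1],-np.ones(len(p))]@T[:3,:3]
    return -T[:3,:3].T@T[:3,3],d
def onplane(n,uv,z):
    o,d=ray(n,uv); return o+d*((z-o[2])/d[:,2])[:,None]
def proj(n,P):
    m=camera_model(n);T=m['camera_from_world'];P=np.atleast_2d(P)
    c=P@T[:3,:3].T+T[:3,3]; c=c*[1,-1,-1]
    K=np.array([[m['fx'],0,m['cx']],[0,m['fy'],m['cy']],[0,0,1.]])
    return cv2.projectPoints(c,np.zeros(3),np.zeros(3),K,m['distortion'])[0][:,0]
def hsv(im): return cv2.cvtColor(im,cv2.COLOR_RGB2HSV)
def cmask(im,c):
    h=hsv(im);H,S,V=h[...,0].astype(int),h[...,1],h[...,2]
    g={'red':(H<8)|(H>172),'green':(H>45)&(H<80),'blue':(H>100)&(H<125)}[c]
    return (g&(S>120)&(V>45)).astype(np.uint8)
def blobs(m,amin=60):
    cs,_=cv2.findContours(m,cv2.RETR_EXTERNAL,cv2.CHAIN_APPROX_NONE)
    return [c for c in cs if cv2.contourArea(c)>amin]
def save(n,name,crop=None,s=1):
    im=snapshot(n); o=im
    if crop: o=im[crop[1]:crop[3],crop[0]:crop[2]]
    cv2.imwrite("pics/"+name+".png",cv2.cvtColor(cv2.resize(o,None,fx=s,fy=s),cv2.COLOR_RGB2BGR)); return im
def goto(p,yaw=None,p_from=None):
    """shift (tool axes) and turn to TCP pos p, jaw direction yaw (world, mod pi), pointing down"""
    s=sense(); Rt=R.from_quat(s['tool_rot']).as_matrix(); p0=s['tcp_pos'] if p_from is None else p_from
    d=Rt.T@(np.array(p)-p0); rv=np.zeros(3)
    if yaw is not None:
        best=None
        for y in(yaw,yaw+np.pi):
            z=np.array([np.cos(y),np.sin(y),0]);yy=np.array([0,0,-1.]);M=np.c_[np.cross(yy,z),yy,z]
            r=R.from_matrix(Rt.T@M).as_rotvec()
            if best is None or np.linalg.norm(r)<np.linalg.norm(best): best=r
        rv=best
    return np.round(d,4),np.round(rv,3)
def st():
    s=sense(); M=R.from_quat(s['tool_rot']).as_matrix()
    print('t',round(s['t'],2),'tcp',s['tcp_pos'].round(4),'jawyaw',round(np.arctan2(M[1,2],M[0,2]),3),'y',M[:,1].round(3),'F',s['force'].round(1),'gap',round(s['finger_gap']*85.4,1),'q',s['q'].round(2))
E
python3 - <<'E'
from h import *
im=cv2.cvtColor(cv2.imread('pics/top0.png'),cv2.COLOR_BGR2RGB)
st()
for c in('red','green','blue'):
    for k in blobs(cmask(im,c)):
        (u,v),(a,b),_=cv2.fitEllipse(k); x,y,w,h=cv2.boundingRect(k)
        print(c,round(u,1),round(v,1),'wh',w,h,'area',cv2.contourArea(k),*[(z,onplane('top',(u,v),z)[0,:2].round(3)) for z in(.021,.051,.074,.16)])
h=hsv(im)
m=((h[...,1]<40)&(h[...,2]>85)&(h[...,2]<190)).astype(np.uint8);m[:230]=0;m[310:]=0
for k in blobs(m,1000):
    r=cv2.minAreaRect(k);print('mat',onplane('top',cv2.boxPoints(r),.004).round(3).tolist())
# riser
m=((h[...,0]<25)&(h[...,1]>60)&(h[...,2]>110)).astype(np.uint8)
for k in blobs(m,1000):
    b=cv2.boxPoints(cv2.minAreaRect(k)); print('wood',b.round().tolist())
c=im[205:320,240:440]; cv2.imwrite('pics/c.png',cv2.cvtColor(cv2.resize(c,None,fx=4,fy=4),cv2.COLOR_RGB2BGR))
c=im[150:220,220:440]; cv2.imwrite('pics/c2.png',cv2.cvtColor(cv2.resize(c,None,fx=3.6,fy=3.6),cv2.COLOR_RGB2BGR))
E
```

```text
t 0.1 tcp [ 0.1599 -0.6035  0.2305] jawyaw -1.312 y [-0.     0.002 -1.   ] F [-0.3  0.4  1.5] gap 85.2 q [-1.49  0.53  1.43  0.    1.18 -0.18]
red 391.4 287.5 wh 38 42 area 1139.0 (0.021, array([ 0.443, -0.157])) (0.051, array([ 0.444, -0.153])) (0.074, array([ 0.445, -0.15 ])) (0.16, array([ 0.449, -0.139]))
red 516.4 256.9 wh 38 30 area 833.5 (0.021, array([ 0.521, -0.46 ])) (0.051, array([ 0.521, -0.449])) (0.074, array([ 0.52 , -0.441])) (0.16, array([ 0.519, -0.41 ]))
red 339.5 237.7 wh 42 42 area 1306.0 (0.021, array([ 0.561, -0.031])) (0.051, array([ 0.559, -0.03 ])) (0.074, array([ 0.558, -0.029])) (0.16, array([ 0.554, -0.026]))
red 390.7 191.5 wh 29 28 area 606.5 (0.021, array([ 0.675, -0.153])) (0.051, array([ 0.671, -0.15 ])) (0.074, array([ 0.668, -0.147])) (0.16, array([ 0.656, -0.136]))
red 132.3 187.8 wh 9 28 area 64.0 (0.021, array([0.674, 0.477])) (0.051, array([0.67 , 0.466])) (0.074, array([0.667, 0.458])) (0.16, array([0.656, 0.428]))
green 285.3 284.7 wh 38 40 area 1114.5 (0.021, array([0.446, 0.098])) (0.051, array([0.447, 0.096])) (0.074, array([0.448, 0.094])
[... 1119 characters left out ...]
0.606, 0.329])) (0.074, array([0.604, 0.323])) (0.16, array([0.597, 0.302]))
blue 275.1 195.3 wh 28 28 area 557.5 (0.021, array([0.661, 0.127])) (0.051, array([0.657, 0.124])) (0.074, array([0.655, 0.122])) (0.16, array([0.644, 0.115]))
blue 105.5 184.4 wh 40 21 area 108.5 (0.021, array([0.682, 0.544])) (0.051, array([0.678, 0.532])) (0.074, array([0.675, 0.523])) (0.16, array([0.662, 0.488]))
mat [[0.396, 0.467, 0.004], [0.548, 0.47, 0.004], [0.549, 0.229, 0.004], [0.398, 0.227, 0.004]]
wood [[253.0, 308.0], [255.0, 210.0], [426.0, 214.0], [423.0, 312.0]]
wood [[497.0, 190.0], [575.0, 151.0], [582.0, 165.0], [504.0, 204.0]]
wood [[488.0, 43.0], [616.0, 43.0], [616.0, 146.0], [488.0, 146.0]]
```

View pics/c.png

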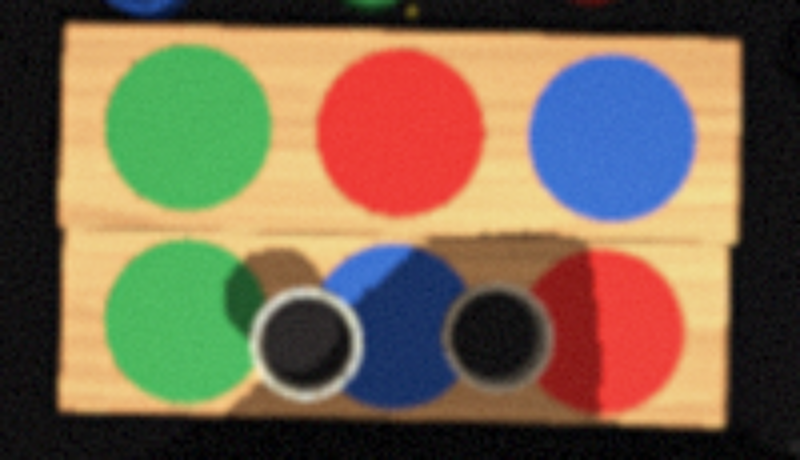

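View pics/c2.png

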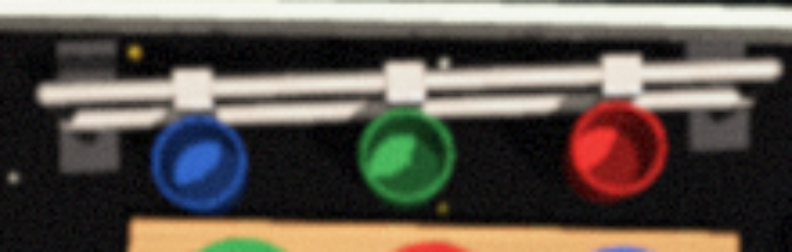

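```bash
python3 - <<'E'
from h import *
print(onplane('top',[(316.5,291),(364.25,289.5)],.105).round(4))
im=cv2.cvtColor(cv2.imread('pics/side0.png'),cv2.COLOR_BGR2RGB)
# check by side projection of rim centre
P=onplane('top',[(316.5,291),(364.25,289.5)],.105); print(proj('side',P).round(1))
# brush jar, rail pots check in side
print('pots rim side',proj('side',[[.644,.115,.16],[.650,-.009,.16],[.656,-.136,.16]]).round(1))
print('jar lids side',proj('side',[[.604,.323,.074],[.594,-.311,.074],[.52,-.441,.074]]).round(1))
print('brush rim?',onplane('top',[(129,197)],.1).round(3),onplane('side',[(255,450)],0).round(3))
print('bottle',onplane('side',[(358,207)],0).round(3),onplane('top',[(478,284)],.13).round(3))
print(goto([.436,.01,.16],-np.pi/2))
E
```

```text
[[ 0.436   0.0219  0.105 ]
 [ 0.4412 -0.0853  0.105 ]]
[[379.6 234.7]
 [373.  212.2]]
pots rim side [[274.7 233.8]
 [277.9 205.6]
 [280.6 182.5]]
jar lids side [[290.1 344.4]
 [310.6 186.9]
 [336.7 169.7]]
brush rim? [[0.642 0.456 0.1  ]] [[0.648 0.459 0.   ]]
bottle [[ 0.46  -0.334  0.   ]] [[ 0.458 -0.335  0.13 ]]
(array([-0.4239,  0.0716, -0.5223]), array([ 0.002,  0.259, -0.   ]))
```

Call:
play_rows([
  [-0.43, 0.05, -0.53, 0, 0.259, 0],
  [-0.43, 0.05, -0.53, 0, 0.259, 0],
  [-0.43, 0.05, -0.53, 0, 0.259, 0],
  [-0.43, 0.05, -0.53, 0, 0.259, 0],
  [-0.43, 0.05, -0.53, 0, 0.259, 0],
  [-0.43, 0.05, -0.53, 0, 0.259, 0],
  [-0.43, 0.05, -0.53, 0, 0.259, 0],
  [-0.43, 0.05, -0.53, 0, 0.259, 0],
  [-0.43, 0.05, -0.53, 0, 0.259, 0],
  [-0.43, 0.05, -0.53, 0, 0.259, 0],
  [-0.43, 0.05, -0.53, 0, 0.259, 0],
  [-0.43, 0.05, -0.53, 0, 0.259, 0],
], gripper=0.0854, force=40)

```text
t: 1.3
tcp_pos: [0.4059, -0.0565, 0.1873]
tool_rot: [-0.0, -0.707, 0.707, 0.0]
force: [0.3, -1.7, 0.7]
finger_gap: 0.997
```

```bash
python3 - <<'E'
from h import *
st(); print(goto([.436,.022,.16],-np.pi/2))
E
```

```text
t 1.3 tcp [ 0.4059 -0.0565  0.1873] jawyaw -1.571 y [ 0. -0. -1.] F [ 0.3 -1.7  0.7] gap 85.1 q [-0.41  0.32  2.   -0.    0.83  1.16]
(array([-0.03  ,  0.0273, -0.0786]), array([-0.   , -0.001, -0.   ]))
```

Call:
play_rows([
  [-0.03, 0.02, -0.07, 0, 0, 0],
  [-0.03, 0.02, -0.07, 0, 0, 0],
  [-0.03, 0.02, -0.07, 0, 0, 0],
  [-0.03, 0.02, -0.07, 0, 0, 0],
])

```text
t: 1.7
tcp_pos: [0.4351, 0.012, 0.1671]
tool_rot: [0.001, -0.707, 0.707, -0.0]
force: [0.2, 0.8, 0.5]
finger_gap: 0.996
```

```bash
python3 - <<'E'
from h import *
st(); print(goto([.436,.022,.16],-np.pi/2))
E
```

```text
t 1.7 tcp [0.4351 0.012  0.1671] jawyaw -1.569 y [-0.001 -0.    -1.   ] F [0.2 0.8 0.5] gap 85.0 q [-0.23  0.38  1.96 -0.    0.8   1.34]
(array([-0.0009,  0.0071, -0.01  ]), array([-0.   ,  0.002,  0.001]))
```

Call:
play_rows([
  [-0.001, 0.02, -0.01, 0, 0, 0],
  [-0.001, 0.05, -0.01, 0, 0, 0],
  [-0.001, 0.08, -0.01, 0, 0, 0],
  [-0.001, 0.1, -0.01, 0, 0, 0],
  [-0.001, 0.115, -0.01, 0, 0, 0],
  [-0.001, 0.115, -0.01, 0, 0, 0],
])

```text
t: 2.3
tcp_pos: [0.4354, 0.0202, 0.0513]
tool_rot: [-0.0, 0.707, -0.707, -0.002]
force: [0.2, -0.3, -0.1]
finger_gap: 1.0
```

Call:
play_rows([
  [0, 0, 0, 0, 0, 0],
  [0, 0, 0, 0, 0, 0],
  [0, 0, 0, 0, 0, 0],
  [0, 0, 0, 0, 0, 0],
  [0, 0, 0, 0, 0, 0],
  [0, 0, 0, 0, 0, 0],
  [0, 0, 0, 0, 0, 0],
  [0, 0, 0, 0, 0, 0],
], gripper=0.0, force=40)

```text
t: 3.1
tcp_pos: [0.4372, 0.0212, 0.0536]
tool_rot: [-0.001, -0.707, 0.707, -0.001]
force: [-1.9, -1.3, 6.8]
finger_gap: 0.706
```

```bash
python3 - <<'E'
from h import *
st(); 
save('side','s1'); save('top','t1')
E
```

```text
t 3.1 tcp [0.4372 0.0212 0.0536] jawyaw -1.571 y [ 0.002 -0.001 -1.   ] F [-1.9 -1.3  6.8] gap 60.3 q [-0.21  0.63  2.04 -0.    0.47  1.36]
```

View pics/s1.png

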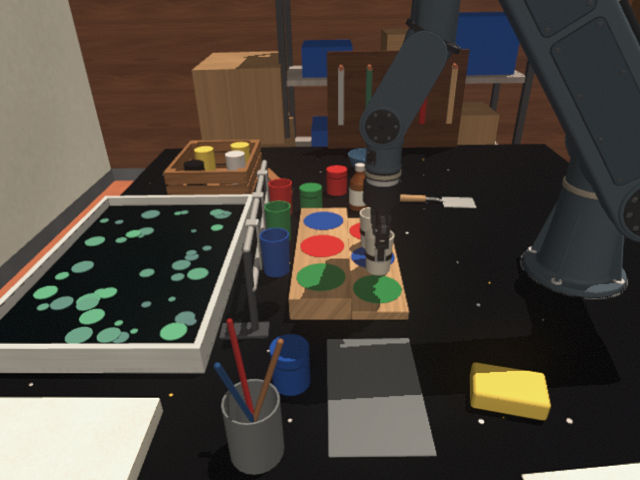

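Call:
play_rows([
  [0, -0.03, 0, 0, 0, 0],
  [0, -0.06, 0, 0, 0, 0],
  [-0.005, -0.06, -0.03, 0, 0, 0],
  [-0.01, -0.06, -0.07, 0, 0, 0],
  [-0.015, -0.06, -0.11, 0, 0, 0],
  [-0.02, -0.06, -0.155, 0, 0, 0],
  [-0.03, -0.06, -0.2, 0, 0, 0],
  [-0.03, -0.06, -0.245, 0, 0, 0],
  [-0.03, -0.06, -0.29, 0, 0, 0],
  [-0.03, -0.06, -0.33, 0, 0, 0],
  [-0.03, -0.06, -0.365, 0, 0, 0],
  [-0.03, -0.06, -0.384, 0, 0, 0],
])

```text
t: 4.4
tcp_pos: [0.4661, 0.4086, 0.1127]
tool_rot: [-0.0, 0.708, -0.707, 0.001]
force: [0.4, -0.2, -1.7]
finger_gap: 0.708
```

Call:
play_rows([
  [0, 0.0, 0, 0, 0, 0],
  [0, 0.03, 0, 0, 0, 0],
  [0, 0.055, 0, 0, 0, 0],
  [0, 0.068, 0, 0, 0, 0],
  [0, 0.072, 0, 0, 0, 0],
  [0, 0.072, 0, 0, 0, 0],
  [0, 0.072, 0, 0, 0, 0],
])

```text
t: 5.1
tcp_pos: [0.4675, 0.4057, 0.0415]
tool_rot: [0.001, 0.707, -0.707, 0.0]
force: [1.0, -0.2, -1.8]
finger_gap: 0.708
```

```bash
python3 - <<'E'
from h import *
st(); 
save('side','s2')
E
```

```text
t 5.1 tcp [0.4675 0.4057 0.0415] jawyaw -1.571 y [ 0.002  0.001 -1.   ] F [ 1.  -0.2 -1.8] gap 60.5 q [ 0.53  0.77  1.58 -0.    0.79  2.11]
```

View pics/s2.png

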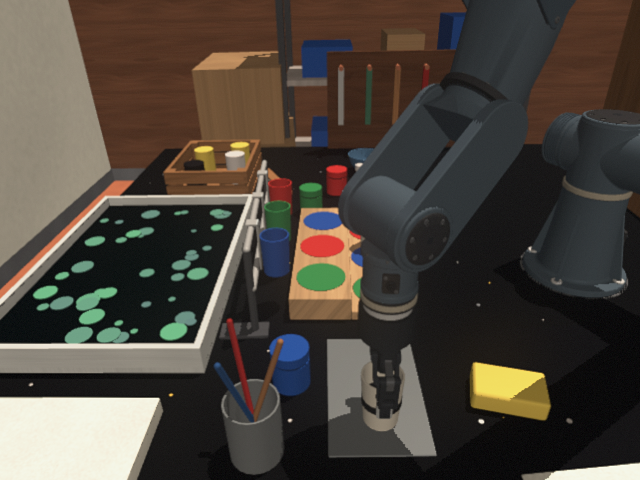

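Call:
play_rows([
  [0, 0.002, 0, 0, 0, 0],
  [0, 0.004, 0, 0, 0, 0],
  [0, 0.005, 0, 0, 0, 0],
  [0, 0.005, 0, 0, 0, 0],
])

```text
t: 5.55
tcp_pos: [0.4676, 0.406, 0.0377]
tool_rot: [0.001, 0.707, -0.707, 0.001]
force: [-1.4, -0.3, 8.4]
finger_gap: 0.707
```

Call:
play_rows([
  [0, 0, 0, 0, 0, 0],
  [0, 0, 0, 0, 0, 0],
  [0, 0, 0, 0, 0, 0],
  [0, 0, 0, 0, 0, 0],
  [0, -0.02, 0, 0, 0, 0],
  [0, -0.06, 0, 0, 0, 0],
  [0, -0.1, 0, 0, 0, 0],
  [0, -0.125, 0.02, 0, 0, 0],
  [0.005, -0.125, 0.06, 0, 0, 0],
  [0.01, -0.125, 0.1, 0, 0, 0],
  [0.015, -0.125, 0.145, 0, 0, 0],
  [0.02, -0.125, 0.19, 0, 0, 0],
], gripper=0.0854)

```text
t: 6.75
tcp_pos: [0.4461, 0.2142, 0.1605]
tool_rot: [0.0, -0.707, 0.707, -0.001]
force: [0.3, -1.0, 1.0]
finger_gap: 0.997
```

Call:
play_rows([
  [0.002, 0, 0.05, 0, 0, 0],
  [0.004, 0, 0.1, 0, 0, 0],
  [0.006, 0, 0.15, 0, 0, 0],
  [0.006, 0, 0.195, 0, 0, 0],
  [0.006, 0, 0.24, 0, 0, 0],
  [0.006, 0, 0.27, 0, 0, 0],
  [0.006, 0, 0.29, 0, 0, 0],
  [0.006, 0, 0.3, 0, 0, 0],
  [0.006, 0, 0.3, 0, 0, 0],
])

```text
t: 7.65
tcp_pos: [0.4407, -0.0854, 0.1604]
tool_rot: [-0.001, -0.707, 0.707, 0.001]
force: [-0.1, -0.1, -0.2]
finger_gap: 0.997
```

```bash
python3 - <<'E'
from h import *
st(); print(goto([.4412,-.0853,.053],-np.pi/2))
save('side','s3')
E
```

```text
t 7.65 tcp [ 0.4407 -0.0854  0.1604] jawyaw -1.573 y [ 0. -0. -1.] F [-0.1 -0.1 -0.2] gap 85.2 q [-0.44  0.41  1.94  0.    0.79  1.13]
(array([-4.000e-04,  1.074e-01, -1.000e-04]), array([-0.   , -0.002, -0.   ]))
```

View pics/s3.png

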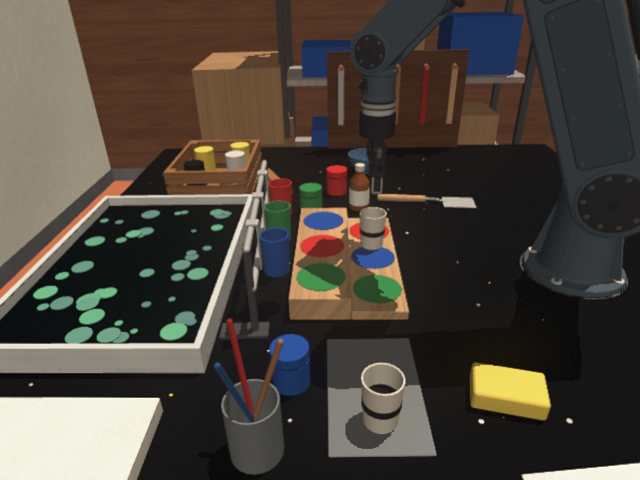

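Cup 1 stands on the mat (about px 382,395). Now the second cup, gripper straight over it.

Call:
play_rows([
  [0, 0.03, 0, 0, 0, 0],
  [0, 0.065, 0, 0, 0, 0],
  [0, 0.095, 0, 0, 0, 0],
  [0, 0.108, 0, 0, 0, 0],
  [0, 0.108, 0, 0, 0, 0],
])

```text
t: 8.2
tcp_pos: [0.4391, -0.0824, 0.0508]
tool_rot: [-0.002, 0.708, -0.706, -0.001]
force: [-0.1, 0.6, 0.8]
finger_gap: 1.003
```

Call:
play_rows([
  [0, 0, 0, 0, 0, 0],
  [0, 0, 0, 0, 0, 0],
  [0, 0, 0, 0, 0, 0],
  [0, 0, 0, 0, 0, 0],
  [0, 0, 0, 0, 0, 0],
  [0, 0, 0, 0, 0, 0],
], gripper=0.0)

```text
t: 8.8
tcp_pos: [0.441, -0.0842, 0.0536]
tool_rot: [-0.001, -0.707, 0.707, -0.0]
force: [1.4, 2.5, 7.4]
finger_gap: 0.703
```

Call:
play_rows([
  [0, -0.03, 0, 0, 0, 0],
  [0, -0.06, 0, 0, 0, 0],
  [-0.005, -0.06, -0.03, 0, 0, 0],
  [-0.01, -0.06, -0.07, 0, 0, 0],
  [-0.015, -0.06, -0.11, 0, 0, 0],
  [-0.02, -0.06, -0.155, 0, 0, 0],
  [-0.025, -0.06, -0.2, 0, 0, 0],
  [-0.025, -0.06, -0.245, 0, 0, 0],
  [-0.025, -0.06, -0.29, 0, 0, 0],
  [-0.025, -0.06, -0.33, 0, 0, 0],
  [-0.025, -0.06, -0.36, 0, 0, 0],
  [-0.025, -0.06, -0.373, 0, 0, 0],
])

```text
t: 10.0
tcp_pos: [0.4654, 0.2912, 0.1128]
tool_rot: [-0.001, 0.707, -0.707, 0.002]
force: [0.5, 0.0, -2.2]
finger_gap: 0.698
```

Call:
play_rows([
  [0, 0.0, 0, 0, 0, 0],
  [0, 0.03, 0, 0, 0, 0],
  [0, 0.055, 0, 0, 0, 0],
  [0, 0.068, 0, 0, 0, 0],
  [0, 0.071, 0, 0, 0, 0],
  [0, 0.073, 0, 0, 0, 0],
  [0, 0.075, 0, 0, 0, 0],
  [0, 0.075, 0, 0, 0, 0],
])

```text
t: 10.8
tcp_pos: [0.4662, 0.2885, 0.0382]
tool_rot: [0.001, 0.707, -0.707, 0.0]
force: [0.2, 0.6, -2.0]
finger_gap: 0.701
```

Call:
play_rows([
  [0, 0.001, 0, 0, 0, 0],
  [0, 0.0025, 0, 0, 0, 0],
  [0, 0.0025, 0, 0, 0, 0],
])

```text
t: 11.1
tcp_pos: [0.4665, 0.2886, 0.0376]
tool_rot: [0.001, 0.707, -0.707, 0.001]
force: [-2.2, -3.0, 12.0]
finger_gap: 0.707
```

Call:
play_rows([
  [0, 0, 0, 0, 0, 0],
  [0, 0, 0, 0, 0, 0],
  [0, 0, 0, 0, 0, 0],
  [0, 0, 0, 0, 0, 0],
  [0, -0.02, 0, 0, 0, 0],
  [0, -0.06, 0, 0, 0, 0],
  [0, -0.1, 0, 0, 0, 0],
  [0, -0.14, 0.01, 0, 0, 0],
  [-0.0, -0.17, 0.03, 0, 0, 0],
  [-0.0, -0.18, 0.06, 0, -0.048, 0],
  [-0.0, -0.18, 0.1, 0, -0.048, 0],
  [0, -0.18, 0.1, 0, -0.048, 0],
], gripper=0.0854)

```text
t: 12.3
tcp_pos: [0.4653, 0.1853, 0.2153]
tool_rot: [0.016, -0.706, 0.707, -0.015]
force: [0.1, 1.0, 0.2]
finger_gap: 0.999
```

```bash
python3 - <<'E'
from h import *
st(); print(goto([.644,.115,.21],-1.523))
save('side','s4'); im=save('top','t4')
for c in('red','green','blue'):
    for k in blobs(cmask(im,c),250):
        (u,v),(a,b),_=cv2.fitEllipse(k); x,y,w,h=cv2.boundingRect(k)
        print(c,round(u,1),round(v,1),'wh',w,h,*[(z,onplane('top',(u,v),z)[0,:2].round(3)) for z in(.021,.051,.074,.16)])
E
```

```text
t 12.3 tcp [0.4653 0.1853 0.2153] jawyaw -1.527 y [-0.    -0.001 -1.   ] F [0.1 1.  0.2] gap 85.3 q [ 0.16  0.38  1.76 -0.    1.    1.68]
(array([-0.1754,  0.0054,  0.078 ]), array([-0.001, -0.004,  0.   ]))
red 390.0 287.5 wh 41 40 (0.021, array([ 0.443, -0.154])) (0.051, array([ 0.444, -0.15 ])) (0.074, array([ 0.445, -0.147])) (0.16, array([ 0.449, -0.136]))
red 516.4 256.9 wh 38 30 (0.021, array([ 0.521, -0.46 ])) (0.051, array([ 0.521, -0.449])) (0.074, array([ 0.52 , -0.441])) (0.16, array([ 0.519, -0.41 ]))
red 339.5 237.7 wh 42 42 (0.021, array([ 0.561, -0.031])) (0.051, array([ 0.56, -0.03])) (0.074, array([ 0.558, -0.029])) (0.16, array([ 0.554, -0.026]))
red 390.7 191.6 wh 29 29 (0.021, array([ 0.675, -0.153])) (0.051, array([ 0.671, -0.15 ])) (0.074, array([ 0.668, -0.147])) (0.16, array([ 0.656, -0.136]))
green 286.1 284.8 wh 39 39 (0.021, array([0.445, 0.096])) (0.051, array([0.447, 0.094])) (0.074, array([0.447, 0.093])) (0.16, array([0.451, 0.087]))
green 286.6 236.3 wh 40 40 (0.021, array([0.562, 0.097])) (0.051, array([0.561, 0.095])) (0.074, array([0.559, 0.094])) 
[... 257 characters left out ...]
rray([ 0.664, -0.012])) (0.074, array([ 0.661, -0.011])) (0.16, array([ 0.65 , -0.009]))
blue 338.1 286.1 wh 40 39 (0.021, array([ 0.444, -0.029])) (0.051, array([ 0.446, -0.028])) (0.074, array([ 0.447, -0.027])) (0.16, array([ 0.45 , -0.025]))
blue 392.5 239.0 wh 40 41 (0.021, array([ 0.56 , -0.159])) (0.051, array([ 0.558, -0.155])) (0.074, array([ 0.557, -0.152])) (0.16, array([ 0.553, -0.141]))
blue 187.1 214.7 wh 31 28 (0.021, array([0.611, 0.34 ])) (0.051, array([0.608, 0.332])) (0.074, array([0.606, 0.327])) (0.16, array([0.599, 0.305]))
blue 275.1 195.4 wh 28 28 (0.021, array([0.661, 0.127])) (0.051, array([0.657, 0.124])) (0.074, array([0.654, 0.122])) (0.16, array([0.644, 0.115]))
```

View pics/t4.png

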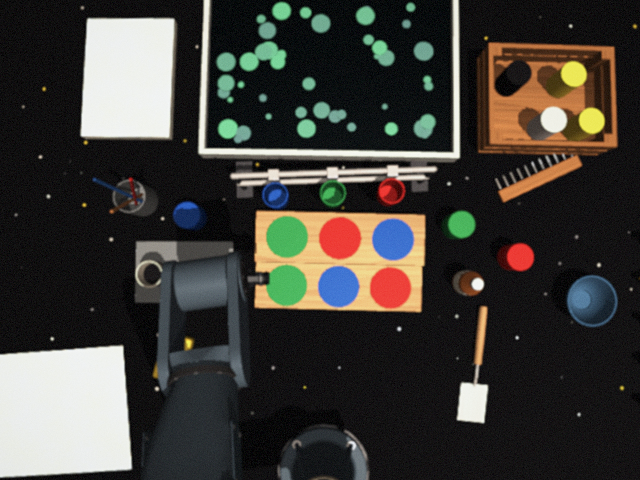

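View pics/s4.png

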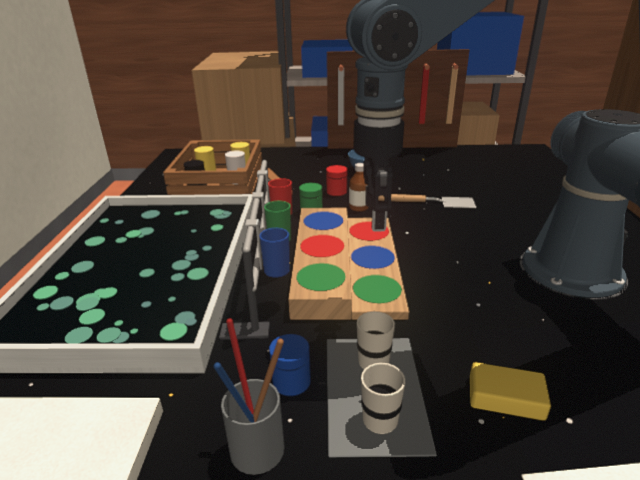

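Call:
play_rows([
  [-0.04, 0, 0.02, 0, 0, 0],
  [-0.08, 0, 0.04, 0, 0, 0],
  [-0.12, 0, 0.06, 0, 0, 0],
  [-0.155, 0, 0.072, 0, 0, 0],
  [-0.17, 0, 0.078, 0, 0, 0],
  [-0.1755, 0, 0.078, 0, 0, 0],
  [-0.1755, 0.005, 0.078, 0, 0, 0],
])

```text
t: 13.1
tcp_pos: [0.645, 0.1202, 0.2095]
tool_rot: [-0.017, 0.707, -0.707, 0.017]
force: [-0.1, 0.0, 0.4]
finger_gap: 1.003
```

```bash
python3 - <<'E'
from h import *
st(); print(goto([.644,.115,.123],-1.523))
save('side','s5',(200,100,440,280),3)
E
```

```text
t 13.1 tcp [0.645  0.1202 0.2095] jawyaw -1.522 y [ 0.     0.001 -1.   ] F [-0.1  0.   0.4] gap 85.7 q [0.01 0.59 1.37 0.   1.18 1.54]
(array([0.0012, 0.0865, 0.0052]), array([ 0.001,  0.001, -0.   ]))
```

View pics/s5.png

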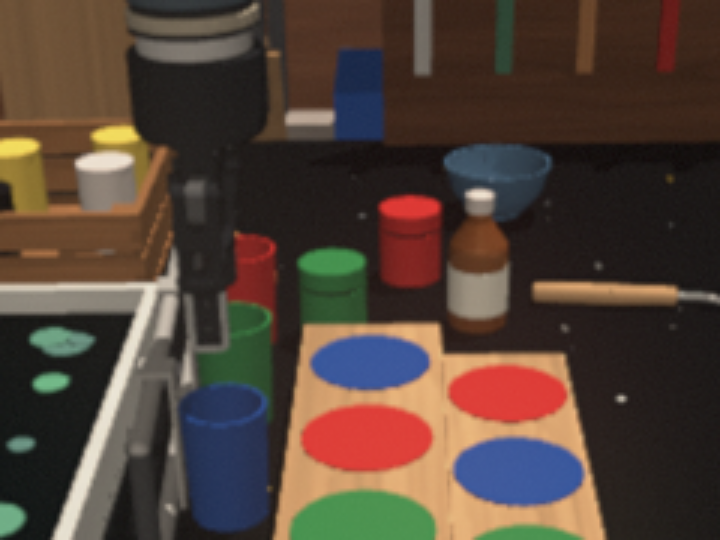

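Call:
play_rows([
  [0.001, 0.0, 0.005, 0, 0, 0],
  [0.001, 0.03, 0.005, 0, 0, 0],
  [0.001, 0.06, 0.005, 0, 0, 0],
  [0.001, 0.08, 0.005, 0, 0, 0],
  [0.001, 0.0865, 0.005, 0, 0, 0],
  [0.001, 0.0865, 0.005, 0, 0, 0],
])

```text
t: 13.75
tcp_pos: [0.6426, 0.1142, 0.1228]
tool_rot: [-0.018, 0.707, -0.707, 0.016]
force: [0.0, 0.6, -0.2]
finger_gap: 0.995
```

Call:
play_rows([
  [0, 0, 0, 0, 0, 0],
  [0, 0, 0, 0, 0, 0],
  [0, 0, 0, 0, 0, 0],
  [0, 0, 0, 0, 0, 0],
  [0, 0, 0, 0, 0, 0],
  [0, 0, 0, 0, 0, 0],
  [0, 0, 0, 0, 0, 0],
], gripper=0.0)

```text
t: 14.45
tcp_pos: [0.6448, 0.1142, 0.1255]
tool_rot: [-0.016, 0.707, -0.707, 0.018]
force: [-1.1, -0.0, 5.5]
finger_gap: 0.643
```

```bash
python3 - <<'E'
from h import *
st()
save('side','s6',(200,100,440,280),3)
E
```

```text
t 14.45 tcp [0.6448 0.1142 0.1255] jawyaw -1.523 y [ 0.003  0.    -1.   ] F [-1.1 -0.   5.5] gap 54.9 q [0.   0.69 1.44 0.   1.   1.53]
```

View pics/s6.png

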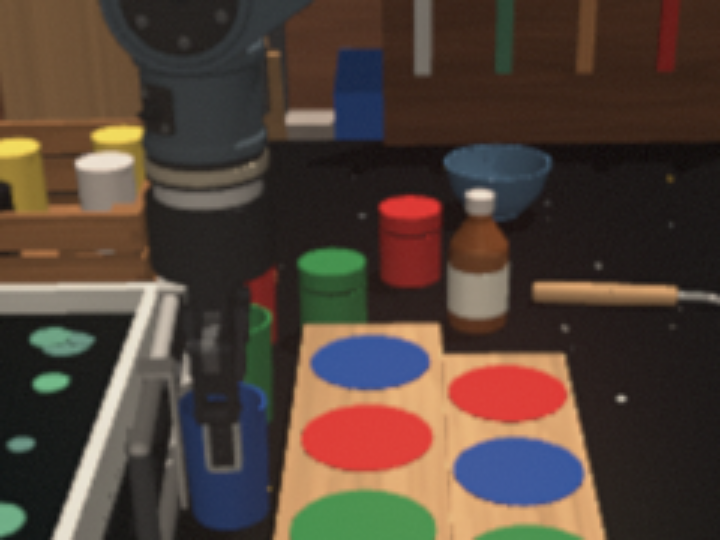

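Call:
play_rows([
  [0, -0.02, 0, 0, 0, 0],
  [0, -0.045, 0, 0, 0, 0],
  [0, -0.045, 0, 0, 0, 0],
  [0.03, -0.045, 0, 0, 0, 0],
  [0.06, -0.045, 0, 0, 0, 0],
  [0.09, -0.045, 0.01, 0, 0, 0],
  [0.12, -0.045, 0.04, 0, 0, 0],
  [0.15, -0.045, 0.07, 0, 0, 0],
  [0.175, -0.045, 0.1, 0, 0, 0],
  [0.195, -0.045, 0.12, 0, 0, 0],
  [0.208, -0.045, 0.133, 0, 0, 0],
  [0.208, -0.045, 0.133, 0, 0, 0],
])

```text
t: 15.7
tcp_pos: [0.44, -0.0297, 0.1677]
tool_rot: [-0.017, 0.707, -0.707, 0.015]
force: [0.1, -0.2, -1.9]
finger_gap: 0.645
```

Call:
play_rows([
  [0, 0.02, 0, 0, 0, 0],
  [0, 0.05, 0, 0, 0, 0],
  [0, 0.08, 0, 0, 0, 0],
  [0, 0.095, 0, 0, 0, 0],
  [0, 0.099, 0, 0, 0, 0],
  [0, 0.099, 0, 0, 0, 0],
])

```text
t: 16.3
tcp_pos: [0.4426, -0.0284, 0.0688]
tool_rot: [-0.017, 0.707, -0.707, 0.017]
force: [-0.1, -0.2, -1.7]
finger_gap: 0.645
```

```bash
python3 - <<'E'
from h import *
st()
save('side','s7',(200,100,440,320),3)
E
```

```text
t 16.3 tcp [ 0.4426 -0.0284  0.0688] jawyaw -1.523 y [-0.001  0.    -1.   ] F [-0.1 -0.2 -1.7] gap 55.0 q [-0.32  0.6   2.02  0.    0.53  1.21]
```

View pics/s7.png

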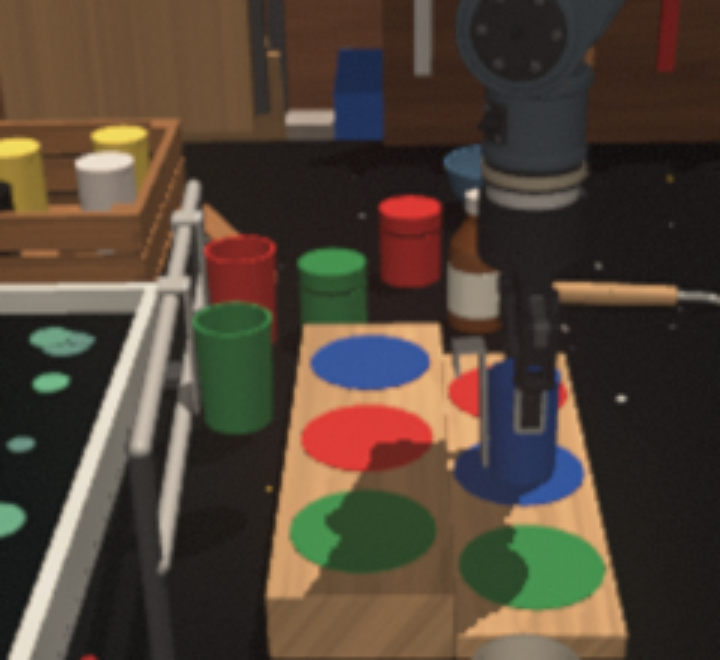

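Call:
play_rows([
  [0, 0.001, 0, 0, 0, 0],
  [0, 0.002, 0, 0, 0, 0],
  [0, 0.003, 0, 0, 0, 0],
  [0, 0.003, 0, 0, 0, 0],
])

```text
t: 16.75
tcp_pos: [0.4426, -0.0289, 0.0668]
tool_rot: [0.017, -0.707, 0.707, -0.017]
force: [-0.6, 0.2, -1.6]
finger_gap: 0.646
```

Call:
play_rows([
  [0, 0.001, 0, 0, 0, 0],
  [0, 0.002, 0, 0, 0, 0],
  [0, 0.002, 0, 0, 0, 0],
])

```text
t: 17.05
tcp_pos: [0.442, -0.0289, 0.0658]
tool_rot: [0.017, -0.707, 0.707, -0.017]
force: [-3.9, -0.5, 14.3]
finger_gap: 0.646
```

Call:
play_rows([
  [0, 0, 0, 0, 0, 0],
  [0, 0, 0, 0, 0, 0],
  [0, 0, 0, 0, 0, 0],
  [0, 0, 0, 0, 0, 0],
  [0, -0.02, 0, 0, 0, 0],
  [0, -0.06, 0, 0, 0, 0],
  [0, -0.1, 0, 0, 0, 0],
  [-0.02, -0.13, 0, 0, 0, 0],
  [-0.05, -0.144, 0, 0, 0, 0],
  [-0.09, -0.144, -0.003, 0, 0, 0],
  [-0.13, -0.144, -0.006, 0, 0, 0],
  [-0.17, -0.144, -0.009, 0, 0, 0],
], gripper=0.0854)

```text
t: 18.25
tcp_pos: [0.613, -0.0114, 0.2085]
tool_rot: [0.017, -0.707, 0.707, -0.017]
force: [0.5, -0.3, 0.1]
finger_gap: 0.997
```

Call:
play_rows([
  [-0.025, 0, 0, 0, 0, 0],
  [-0.035, 0, 0, 0, 0, 0],
  [-0.038, 0, 0, 0, 0, 0],
  [-0.038, 0, 0, 0, 0, 0],
])

```text
t: 18.65
tcp_pos: [0.6485, -0.0098, 0.2078]
tool_rot: [-0.018, 0.707, -0.707, 0.016]
force: [0.2, 0.7, -0.3]
finger_gap: 0.997
```

```bash
python3 - <<'E'
from h import *
st(); print(goto([.650,-.009,.123],-1.523))
save('side','s8',(200,100,440,320),3)
E
```

```text
t 18.65 tcp [ 0.6485 -0.0098  0.2078] jawyaw -1.523 y [-0.002  0.    -1.   ] F [ 0.2  0.7 -0.3] gap 85.2 q [-0.19  0.59  1.39 -0.    1.17  1.34]
(array([-0.0017,  0.0848, -0.0007]), array([ 0.   , -0.   ,  0.002]))
```

View pics/s8.png

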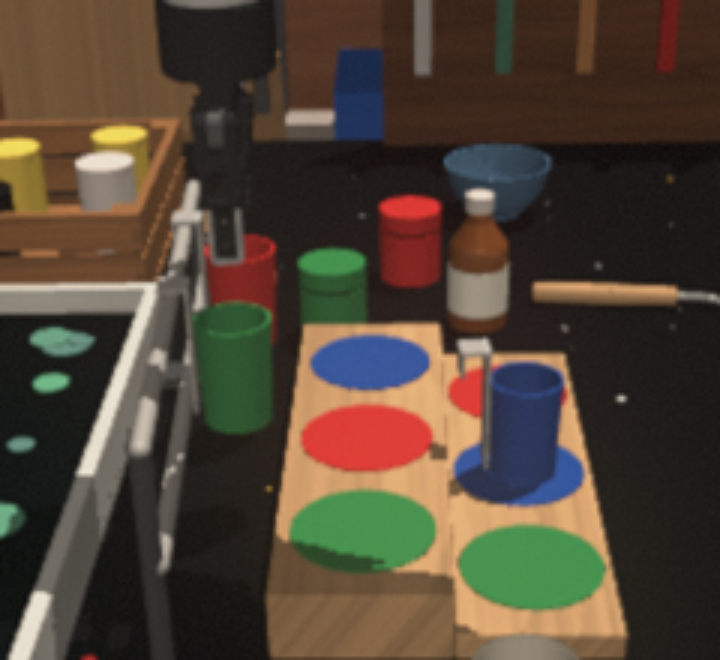

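Blue pot stands upright on its disc. Next, the green pot.

Call:
play_rows([
  [-0.001, 0.015, 0, 0, 0, 0],
  [-0.001, 0.045, 0, 0, 0, 0],
  [-0.001, 0.072, 0, 0, 0, 0],
  [-0.001, 0.085, 0, 0, 0, 0],
  [-0.001, 0.085, 0, 0, 0, 0],
])

```text
t: 19.2
tcp_pos: [0.6483, -0.0096, 0.1208]
tool_rot: [-0.019, 0.707, -0.706, 0.015]
force: [-0.1, 0.9, 0.0]
finger_gap: 1.002
```

Call:
play_rows([
  [0, 0, 0, 0, 0, 0],
  [0, 0, 0, 0, 0, 0],
  [0, 0, 0, 0, 0, 0],
  [0, 0, 0, 0, 0, 0],
  [0, 0, 0, 0, 0, 0],
  [0, 0, 0, 0, 0, 0],
  [0, 0, 0, 0, 0, 0],
], gripper=0.0)

```text
t: 19.9
tcp_pos: [0.6519, -0.01, 0.1253]
tool_rot: [0.016, -0.707, 0.707, -0.018]
force: [-0.6, 0.9, 6.1]
finger_gap: 0.643
```

Call:
play_rows([
  [0, -0.02, 0, 0, 0, 0],
  [0, -0.045, 0, 0, 0, 0],
  [0, -0.045, 0, 0, 0, 0],
  [0.03, -0.045, 0, 0, 0, 0],
  [0.06, -0.045, -0.01, 0, 0, 0],
  [0.075, -0.045, -0.04, 0, 0, 0],
  [0.09, -0.045, -0.08, 0, 0, 0],
  [0.12, -0.045, -0.105, 0, 0, 0],
  [0.155, -0.045, -0.116, 0, 0, 0],
  [0.185, -0.045, -0.116, 0, 0, 0],
  [0.201, -0.045, -0.116, 0, 0, 0],
  [0.201, -0.045, -0.116, 0, 0, 0],
])

```text
t: 21.1
tcp_pos: [0.4405, 0.0968, 0.1675]
tool_rot: [-0.019, 0.707, -0.707, 0.015]
force: [-0.5, -0.2, -1.1]
finger_gap: 0.646
```

Call:
play_rows([
  [0, 0.02, 0, 0, 0, 0],
  [0, 0.05, 0, 0, 0, 0],
  [0, 0.08, 0, 0, 0, 0],
  [0, 0.095, 0, 0, 0, 0],
  [0, 0.1, 0, 0, 0, 0],
  [0, 0.102, 0, 0, 0, 0],
  [0, 0.102, 0, 0, 0, 0],
])

```text
t: 21.8
tcp_pos: [0.4455, 0.0963, 0.0667]
tool_rot: [0.016, -0.707, 0.707, -0.017]
force: [0.2, 0.3, -2.1]
finger_gap: 0.645
```

Call:
play_rows([
  [0, 0.001, 0, 0, 0, 0],
  [0, 0.002, 0, 0, 0, 0],
  [0, 0.002, 0, 0, 0, 0],
])

```text
t: 22.1
tcp_pos: [0.4452, 0.0963, 0.0659]
tool_rot: [0.016, -0.707, 0.707, -0.018]
force: [-2.3, -0.6, 10.2]
finger_gap: 0.643
```

Call:
play_rows([
  [0, 0, 0, 0, 0, 0],
  [0, 0, 0, 0, 0, 0],
  [0, 0, 0, 0, 0, 0],
  [0, 0, 0, 0, 0, 0],
  [0, -0.02, 0, 0, 0, 0],
  [0, -0.06, 0, 0, 0, 0],
  [0, -0.1, 0, 0, 0, 0],
  [-0.02, -0.13, 0.015, 0, 0, 0],
  [-0.05, -0.144, 0.045, 0, 0, 0],
  [-0.08, -0.144, 0.08, 0, 0, 0],
  [-0.105, -0.144, 0.12, 0, 0, 0],
  [-0.13, -0.144, 0.155, 0, 0, 0],
], gripper=0.0854)

```text
t: 23.3
tcp_pos: [0.5827, -0.0539, 0.2085]
tool_rot: [0.017, -0.707, 0.707, -0.017]
force: [1.2, 0.1, 0.4]
finger_gap: 1.001
```

Call:
play_rows([
  [-0.025, 0, 0.035, 0, 0, 0],
  [-0.05, 0, 0.065, 0, 0, 0],
  [-0.065, 0, 0.082, 0, 0, 0],
  [-0.07, 0, 0.087, 0, 0, 0],
  [-0.07, 0, 0.087, 0, 0, 0],
  [-0.07, 0, 0.087, 0, 0, 0],
])

```text
t: 23.9
tcp_pos: [0.6545, -0.1344, 0.2079]
tool_rot: [-0.018, 0.707, -0.706, 0.016]
force: [-1.0, 0.7, 0.2]
finger_gap: 1.0
```

```bash
python3 - <<'E'
from h import *
st(); print(goto([.656,-.136,.1235],-1.523))
save('side','s9',(200,100,440,320),3)
E
```

```text
t 23.9 tcp [ 0.6545 -0.1344  0.2079] jawyaw -1.522 y [-0.002  0.001 -1.   ] F [-1.   0.7  0.2] gap 85.4 q [-0.37  0.61  1.34  0.    1.19  1.15]
(array([-0.0016,  0.0844,  0.0018]), array([0.001, 0.001, 0.002]))
```

View pics/s9.png

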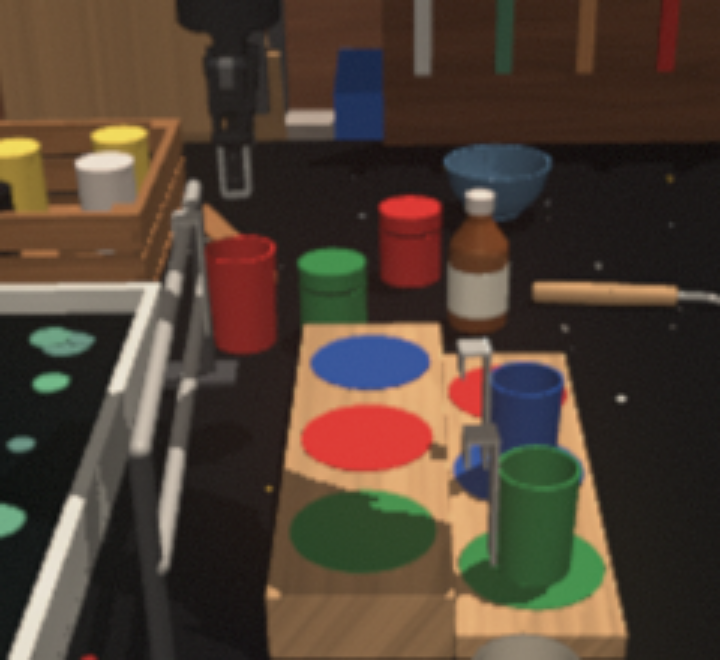

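Green pot is upright on its disc. Red pot next.

Call:
play_rows([
  [-0.001, 0.015, 0.002, 0, 0, 0],
  [-0.001, 0.045, 0.002, 0, 0, 0],
  [-0.001, 0.072, 0.002, 0, 0, 0],
  [-0.001, 0.085, 0.002, 0, 0, 0],
  [-0.001, 0.085, 0.002, 0, 0, 0],
])

```text
t: 24.45
tcp_pos: [0.6548, -0.1365, 0.1206]
tool_rot: [-0.019, 0.708, -0.706, 0.015]
force: [0.1, 0.0, 0.6]
finger_gap: 1.0
```

Call:
play_rows([
  [0, 0, 0, 0, 0, 0],
  [0, 0, 0, 0, 0, 0],
  [0, 0, 0, 0, 0, 0],
  [0, 0, 0, 0, 0, 0],
  [0, 0, 0, 0, 0, 0],
  [0, 0, 0, 0, 0, 0],
  [0, 0, 0, 0, 0, 0],
], gripper=0.0)

```text
t: 25.15
tcp_pos: [0.658, -0.1379, 0.1254]
tool_rot: [0.016, -0.707, 0.707, -0.018]
force: [0.2, 0.8, 5.3]
finger_gap: 0.643
```

Call:
play_rows([
  [0, -0.02, 0, 0, 0, 0],
  [0, -0.045, 0, 0, 0, 0],
  [0, -0.045, 0, 0, 0, 0],
  [0.03, -0.045, 0, 0, 0, 0],
  [0.06, -0.045, 0, 0, 0, 0],
  [0.09, -0.045, 0.004, 0, 0, 0],
  [0.125, -0.045, 0.008, 0, 0, 0],
  [0.16, -0.045, 0.008, 0, 0, 0],
  [0.185, -0.045, 0.008, 0, 0, 0],
  [0.205, -0.045, 0.008, 0, 0, 0],
  [0.214, -0.045, 0.008, 0, 0, 0],
  [0.214, -0.045, 0.008, 0, 0, 0],
])

```text
t: 26.35
tcp_pos: [0.4423, -0.1556, 0.168]
tool_rot: [-0.017, 0.707, -0.707, 0.016]
force: [-0.2, 0.3, -2.4]
finger_gap: 0.642
```

Call:
play_rows([
  [0, 0.02, 0, 0, 0, 0],
  [0, 0.05, 0, 0, 0, 0],
  [0, 0.08, 0, 0, 0, 0],
  [0, 0.095, 0, 0, 0, 0],
  [0, 0.1, 0, 0, 0, 0],
  [0, 0.102, 0, 0, 0, 0],
  [0, 0.102, 0, 0, 0, 0],
])

```text
t: 27.05
tcp_pos: [0.4445, -0.1562, 0.0668]
tool_rot: [0.017, -0.707, 0.707, -0.017]
force: [0.2, -0.6, -1.7]
finger_gap: 0.645
```

Call:
play_rows([
  [0, 0.001, 0, 0, 0, 0],
  [0, 0.002, 0, 0, 0, 0],
  [0, 0.002, 0, 0, 0, 0],
])

```text
t: 27.35
tcp_pos: [0.4443, -0.1565, 0.066]
tool_rot: [0.016, -0.706, 0.708, -0.018]
force: [-1.7, 0.5, 9.6]
finger_gap: 0.645
```

Call:
play_rows([
  [0, 0, 0, 0, 0, 0],
  [0, 0, 0, 0, 0, 0],
  [0, 0, 0, 0, 0, 0],
  [0, 0, 0, 0, 0, 0],
  [0, -0.02, 0, 0, 0, 0],
  [0, -0.06, 0, 0, 0, 0],
  [0, -0.1, 0, 0, 0, 0],
  [0, -0.13, 0.0, 0, 0, 0],
  [0, -0.13, 0, 0, 0.048, 0],
  [0, -0.13, 0, 0, 0.048, 0],
], gripper=0.0854)

```text
t: 28.35
tcp_pos: [0.4439, -0.1561, 0.1955]
tool_rot: [-0.001, -0.707, 0.708, -0.001]
force: [-1.3, -0.6, -0.7]
finger_gap: 1.001
```

```bash
python3 - <<'E'
from h import *
st(); 
save('side','s10'); im=save('top','t10')
for c in('red','green','blue'):
    for k in blobs(cmask(im,c),250):
        (u,v),(a,b),_=cv2.fitEllipse(k); x,y,w,h=cv2.boundingRect(k)
        print(c,round(u,1),round(v,1),'wh',w,h,*[(z,onplane('top',(u,v),z)[0,:2].round(3)) for z in(.021,.051,.074,.101)])
E
```

```text
t 28.35 tcp [ 0.4439 -0.1561  0.1955] jawyaw -1.571 y [ 0.002 -0.001 -1.   ] F [-1.3 -0.6 -0.7] gap 85.5 q [-0.58  0.38  1.85  0.    0.91  0.99]
red 383.2 278.0 wh 28 21 (0.021, array([ 0.466, -0.137])) (0.051, array([ 0.466, -0.134])) (0.074, array([ 0.467, -0.131])) (0.101, array([ 0.467, -0.128]))
red 516.5 256.9 wh 37 30 (0.021, array([ 0.521, -0.46 ])) (0.051, array([ 0.521, -0.45 ])) (0.074, array([ 0.52 , -0.441])) (0.101, array([ 0.52 , -0.432]))
red 339.6 237.8 wh 42 43 (0.021, array([ 0.561, -0.031])) (0.051, array([ 0.559, -0.03 ])) (0.074, array([ 0.558, -0.029])) (0.101, array([ 0.557, -0.028]))
green 286.2 286.0 wh 41 39 (0.021, array([0.443, 0.096])) (0.051, array([0.444, 0.094])) (0.074, array([0.445, 0.092])) (0.101, array([0.446, 0.091]))
green 286.6 236.5 wh 41 40 (0.021, array([0.562, 0.097])) (0.051, array([0.56 , 0.095])) (0.074, array([0.559, 0.093])) (0.101, array([0.558, 0.092]))
green 460.7 224.3 wh 30 29 (0.021, array([ 0.598, -0.324])) (0.051, array([ 0.596, -0.316])) (0.074, array([ 0.594, -0.311])) (0.101, array([ 0.592, -0.304]))
blue 595.8 299.2 wh 42 47 (0.021, array([ 0.421, -0.656])) (0.051, array([ 0.423, -0.641])) (0.074, array([ 0.424, -0.629])) (0.101, array([ 0.426, -0.615]))
blue 338.1 287.4 wh 40 38 (0.021, array([ 0.441, -0.029])) (0.051, array([ 0.443, -0.028])) (0.074, array([ 0.444, -0.027])) (0.101, array([ 0.445, -0.027]))
blue 392.5 239.1 wh 40 41 (0.021, array([ 0.56 , -0.159])) (0.051, array([ 0.558, -0.155])) (0.074, array([ 0.557, -0.152])) (0.101, array([ 0.556, -0.148]))
blue 188.5 215.7 wh 35 29 (0.021, array([0.608, 0.336])) (0.051, array([0.606, 0.329])) (0.074, array([0.604, 0.323])) (0.101, array([0.602, 0.317]))
```

View pics/t10.png

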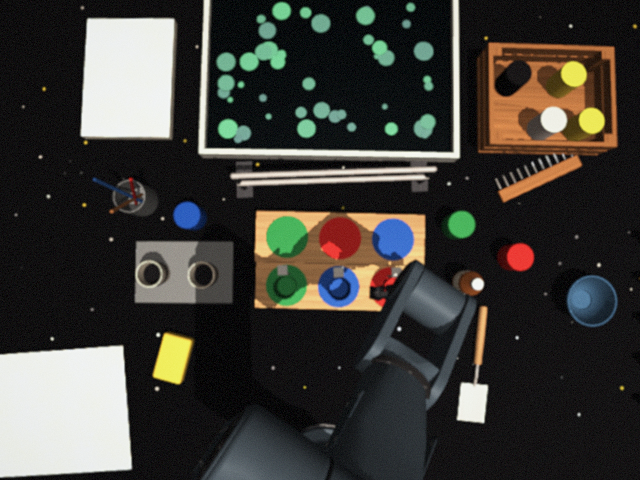

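View pics/s10.png

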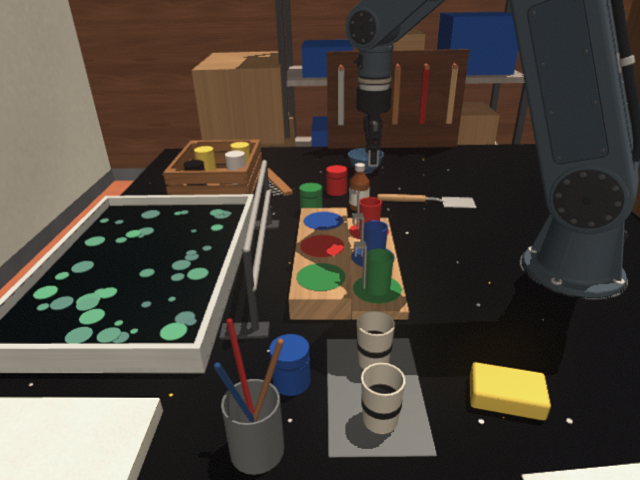

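```bash
python3 - <<'E'
from h import *
im=cv2.cvtColor(cv2.imread('pics/t10.png'),cv2.COLOR_BGR2RGB)
sd=cv2.cvtColor(cv2.imread('pics/s10.png'),cv2.COLOR_BGR2RGB)
for c,cx,cy in(('green',460,224),('red',516,257),('blue',188,216)):
    m=cmask(im,c)
    k=[k for k in blobs(m,250) if cv2.pointPolygonTest(k,(cx,cy),False)>0][0]
    x,y,w,h=cv2.boundingRect(k); u=x+w-14.5 if cx>320 else x+14; v=y+h/2-.5
    P=onplane('top',[(u,v)],.074)[0]; print(c,(x,y,w,h),(u,v),P.round(4),'side lid',proj('side',[P]).round(1))
for n,b in(('red',(310,150,370,200)),('green',(290,175,335,215)),('blue',(260,325,320,400))):
    m=cmask(sd,n)*0; mm=cmask(sd,n); m[b[1]:b[3],b[0]:b[2]]=mm[b[1]:b[3],b[0]:b[2]]
    for k in blobs(m,100): print('side',n,cv2.boundingRect(k))
print(goto([.594,-.311,.16],-np.pi/2))
E
```

```text
green (446, 210, 30, 29) (461.5, 224.0) [ 0.5948 -0.3123  0.074 ] side lid [[310.4 186.7]]
red (498, 242, 37, 30) (520.5, 256.5) [ 0.5214 -0.4508  0.074 ] side lid [[336.2 168.5]]
blue (172, 201, 35, 29) (186, 215.0) [0.6053 0.3292 0.074 ] side lid [[289.  347.1]]
side red (326, 164, 22, 32)
side green (299, 183, 23, 11)
side blue (269, 334, 42, 62)
(array([-0.1509,  0.0338,  0.1555]), array([0.001, 0.001, 0.001]))
```

Call:
play_rows([
  [-0.03, 0, 0.03, 0, 0, 0],
  [-0.065, 0, 0.065, 0, 0, 0],
  [-0.1, 0.01, 0.1, 0, 0, 0],
  [-0.13, 0.02, 0.135, 0, 0, 0],
  [-0.15, 0.04, 0.156, 0, 0, 0],
  [-0.151, 0.065, 0.156, 0, 0, 0],
  [-0.151, 0.07, 0.156, 0, 0, 0],
  [-0.151, 0.07, 0.156, 0, 0, 0],
], force=60)

```text
t: 29.25
tcp_pos: [0.5927, -0.3105, 0.1218]
tool_rot: [-0.002, 0.708, -0.706, -0.002]
force: [-0.4, -0.3, -0.1]
finger_gap: 1.004
```

```bash
python3 - <<'E'
from h import *
st(); print(goto([.595,-.312,.030],-np.pi/2))
im=save('side','s11',(240,100,400,220),5)
im=save('top','t11',(400,170,560,290),5)
E
```

```text
t 29.25 tcp [ 0.5927 -0.3105  0.1218] jawyaw -1.571 y [-0.005  0.004 -1.   ] F [-0.4 -0.3 -0.1] gap 85.8 q [-0.65  0.71  1.4   0.    1.03  0.92]
(array([-0.0028,  0.0918,  0.0018]), array([0.004, 0.   , 0.005]))
```

View pics/s11.png

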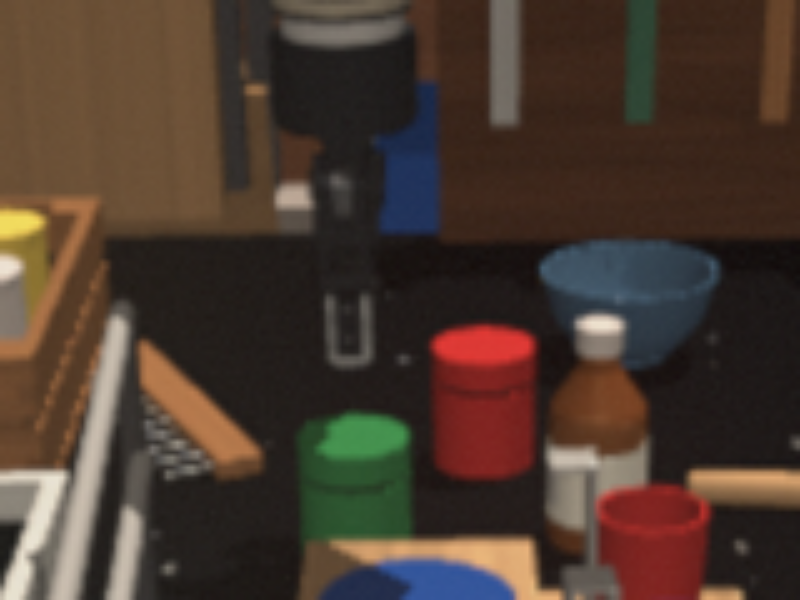

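View pics/t11.png

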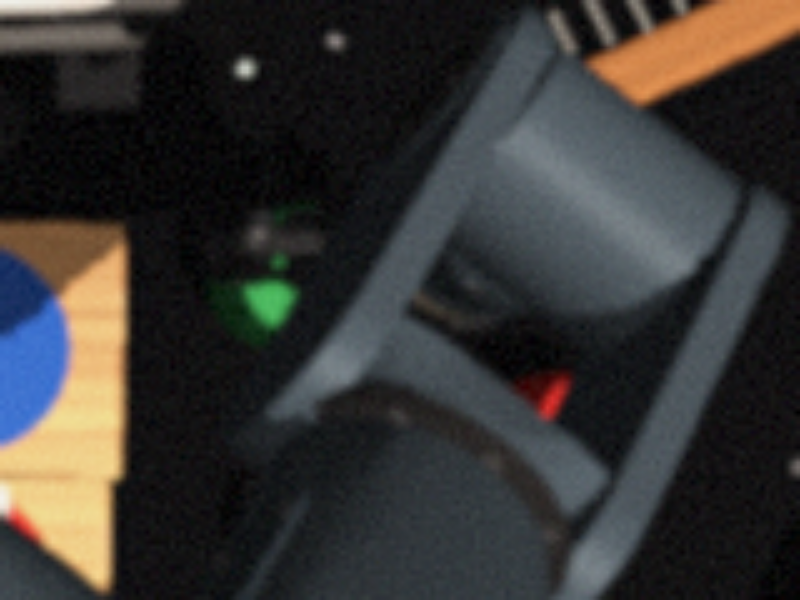

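```bash
python3 - <<'E'
from h import *
print(proj('top',[[.595,-.281,0],[.595,-.281,.074],[.595,-.281,.04]]).round(1))
P=[[.595,-.312,.074],[.595+.031,-.312,.074],[.595-.031,-.312,.074],[.595,-.281,.0]]
print(proj('side',P).round(1))
E
```

```text
[[441.1 225.9]
 [448.1 223.7]
 [444.8 224.7]]
[[310.3 186.8]
 [299.1 186.9]
 [321.5 186.7]
 [310.7 215.7]]
```

Call:
play_rows([
  [-0.001, 0.02, 0.001, 0, 0, 0],
  [-0.001, 0.05, 0.001, 0, 0, 0],
  [-0.001, 0.077, 0.001, 0, 0, 0],
  [-0.001, 0.091, 0.001, 0, 0, 0],
  [-0.001, 0.091, 0.001, 0, 0, 0],
])

```text
t: 29.85
tcp_pos: [0.5946, -0.312, 0.0325]
tool_rot: [-0.001, 0.708, -0.706, -0.001]
force: [-0.9, 0.1, -0.5]
finger_gap: 1.001
```

Call:
play_rows([
  [0, 0, 0, 0, 0, 0],
  [0, 0, 0, 0, 0, 0],
  [0, 0, 0, 0, 0, 0],
  [0, 0, 0, 0, 0, 0],
  [0, 0, 0, 0, 0, 0],
  [0, 0, 0, 0, 0, 0],
], gripper=0.0, force=60)

```text
t: 30.45
tcp_pos: [0.5969, -0.3134, 0.0359]
tool_rot: [-0.001, -0.706, 0.708, -0.001]
force: [0.5, 1.4, 6.5]
finger_gap: 0.711
```

Call:
play_rows([
  [0, -0.03, 0, 0, 0, 0],
  [0, -0.07, 0, 0, 0, 0],
  [0, -0.1, 0, 0, 0, 0],
  [0.004, -0.11, -0.025, 0, 0, 0],
  [0.008, -0.11, -0.06, 0, 0, 0],
  [0.014, -0.11, -0.1, 0, 0, 0],
  [0.02, -0.11, -0.145, 0, 0, 0],
  [0.026, -0.11, -0.19, 0, 0, 0],
  [0.03, -0.11, -0.235, 0, 0, 0],
  [0.034, -0.11, -0.28, 0, 0, 0],
  [0.036, -0.11, -0.325, 0, 0, 0],
  [0.036, -0.11, -0.36, 0, 0, 0],
])

```text
t: 31.65
tcp_pos: [0.5582, 0.0495, 0.1435]
tool_rot: [-0.001, 0.707, -0.707, -0.0]
force: [0.9, 0.3, -3.1]
finger_gap: 0.711
```

Call:
play_rows([
  [0, 0, -0.03, 0, 0, 0],
  [0, 0, -0.045, 0, 0, 0],
  [0, 0, -0.048, 0, 0, 0],
  [0, 0.025, -0.048, 0, 0, 0],
  [0, 0.045, -0.048, 0, 0, 0],
  [0, 0.053, -0.048, 0, 0, 0],
  [0, 0.056, -0.048, 0, 0, 0],
  [0, 0.056, -0.048, 0, 0, 0],
])

```text
t: 32.45
tcp_pos: [0.5599, 0.0942, 0.0875]
tool_rot: [-0.001, -0.707, 0.707, 0.0]
force: [0.1, 0.8, -2.9]
finger_gap: 0.714
```

```bash
python3 - <<'E'
from h import *
st(); im=save('side','s12',(200,100,440,320),3)
E
```

```text
t 32.45 tcp [0.5599 0.0942 0.0875] jawyaw -1.572 y [ 0. -0. -1.] F [ 0.1  0.8 -2.9] gap 61.0 q [-0.03  0.65  1.69 -0.    0.79  1.54]
```

View pics/s12.png

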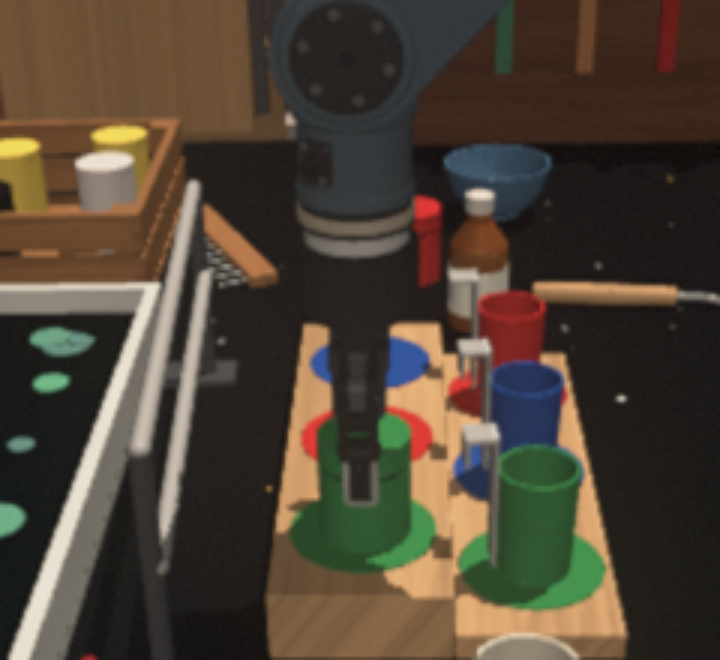

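Call:
play_rows([
  [0, 0.001, 0, 0, 0, 0],
  [0, 0.0025, 0, 0, 0, 0],
  [0, 0.0025, 0, 0, 0, 0],
])

```text
t: 32.8
tcp_pos: [0.5602, 0.095, 0.0859]
tool_rot: [-0.001, -0.707, 0.707, -0.001]
force: [-0.2, -0.9, 0.5]
finger_gap: 0.712
```

Call:
play_rows([
  [0, 0, 0, 0, 0, 0],
  [0, 0, 0, 0, 0, 0],
  [0, 0, 0, 0, 0, 0],
  [0, 0, 0, 0, 0, 0],
  [0, -0.02, 0, 0, 0, 0],
  [0, -0.06, 0, 0, 0, 0],
  [0, -0.1, 0, 0, 0, 0],
  [0, -0.12, 0.03, 0, 0, 0],
  [0, -0.12, 0.07, 0, 0, 0],
  [0, -0.12, 0.11, 0, 0, 0],
  [0, -0.12, 0.155, 0, 0, 0],
  [0, -0.12, 0.2, 0, 0, 0],
], gripper=0.0854)

```text
t: 34.0
tcp_pos: [0.5593, -0.1063, 0.2052]
tool_rot: [0.0, -0.707, 0.707, -0.0]
force: [0.5, -0.2, -0.1]
finger_gap: 0.996
```

```bash
cat > jars.py <<'E'
from h import *
import sys
def jars():
    sd=save('side',sys.argv[1]+'s'); im=save('top',sys.argv[1]+'t')
    for c in('green','red','blue'):
        for k in blobs(cmask(im,c),200):
            x,y,w,h=cv2.boundingRect(k)
            u=x+w-14.5 if x>320 else x+14; v=y+h/2-.5
            P=onplane('top',[(u,v)],.074)[0]
            if abs(P[1])>.22 and P[1]>-.6: print(c,(x,y,w,h),P.round(4),'pred side',proj('side',[P,P+[.031,0,0],P-[.031,0,0]]).round(1).tolist())
        for k in blobs(cmask(sd,c),80): print('  side',c,cv2.boundingRect(k))
jars(); st()
E
python3 jars.py j1
```

```text
side green (380, 279, 21, 23)
red (497, 242, 38, 30) [ 0.5214 -0.4508  0.074 ] pred side [[336.2, 168.5], [326.0, 168.6], [346.5, 168.4]]
  side red (226, 318, 28, 96)
  side red (300, 235, 44, 19)
  side red (350, 220, 11, 19)
  side red (359, 196, 24, 26)
  side red (326, 164, 22, 33)
  side red (418, 65, 12, 60)
blue (172, 201, 34, 29) [0.6053 0.3292 0.074 ] pred side [[289.0, 347.1], [269.4, 347.1], [308.7, 347.0]]
  side blue (214, 362, 39, 60)
  side blue (269, 333, 41, 63)
  side blue (364, 221, 23, 29)
  side blue (304, 212, 39, 17)
  side blue (336, 40, 16, 11)
  side blue (438, 12, 84, 63)
t 34.1 tcp [ 0.5603 -0.1106  0.2052] jawyaw -1.577 y [ 0.002 -0.003 -1.   ] F [-0.1  0.3  0.2] gap 85.1 q [-0.39  0.49  1.6  -0.    1.05  1.19]
```

View pics/j1t.png

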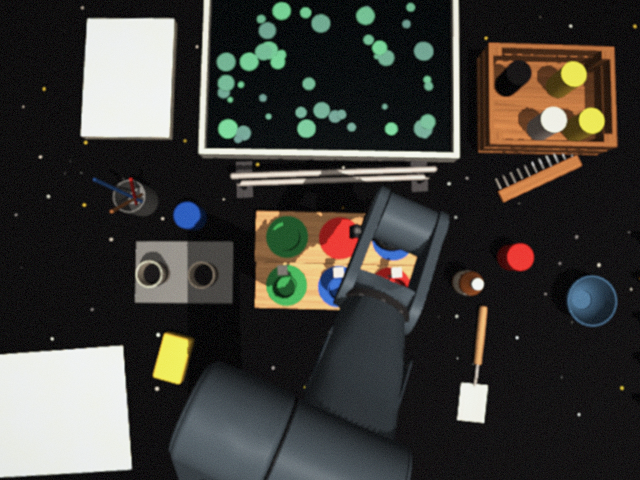

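View pics/j1s.png

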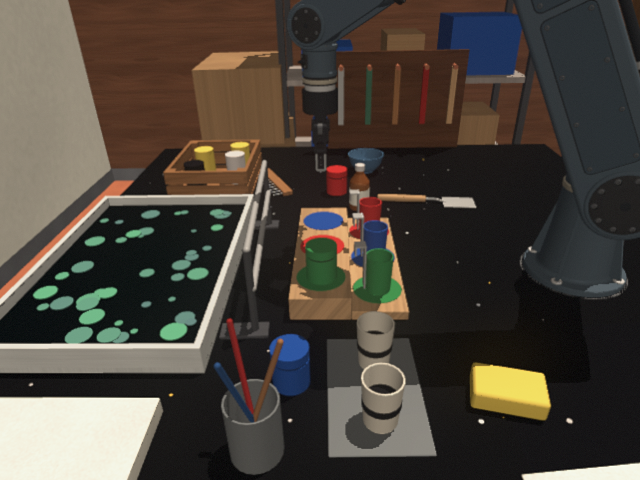

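Call:
play_rows([
  [0.005, 0, 0.035, 0, 0, 0],
  [0.01, 0, 0.08, 0, 0, 0],
  [0.016, 0, 0.125, 0, 0, 0],
  [0.022, 0, 0.17, 0, 0, 0],
  [0.028, 0, 0.215, 0, 0, 0],
  [0.034, 0, 0.26, 0, 0, 0],
  [0.039, 0.01, 0.3, 0, 0, 0],
  [0.039, 0.03, 0.33, 0, 0, 0],
  [0.039, 0.06, 0.34, 0, 0, 0],
  [0.039, 0.08, 0.34, 0, 0, 0],
  [0.039, 0.08, 0.34, 0, 0, 0],
  [0.039, 0.08, 0.34, 0, 0, 0],
])

```text
t: 35.3
tcp_pos: [0.5207, -0.4441, 0.1248]
tool_rot: [-0.0, 0.707, -0.707, -0.0]
force: [0.2, -0.0, 0.0]
finger_gap: 1.0
```

```bash
python3 - <<'E'
from h import *
st(); print(goto([.521,-.451,.031],-np.pi/2)); save('side','s13',(280,100,440,220),5)
E
```

```text
t 35.3 tcp [ 0.5207 -0.4441  0.1248] jawyaw -1.57 y [-0.001  0.001 -1.   ] F [ 0.2 -0.   0. ] gap 85.4 q [-0.87  0.73  1.36  0.    1.06  0.7 ]
(array([-0.0004,  0.0938,  0.007 ]), array([0.001, 0.   , 0.001]))
```

View pics/s13.png

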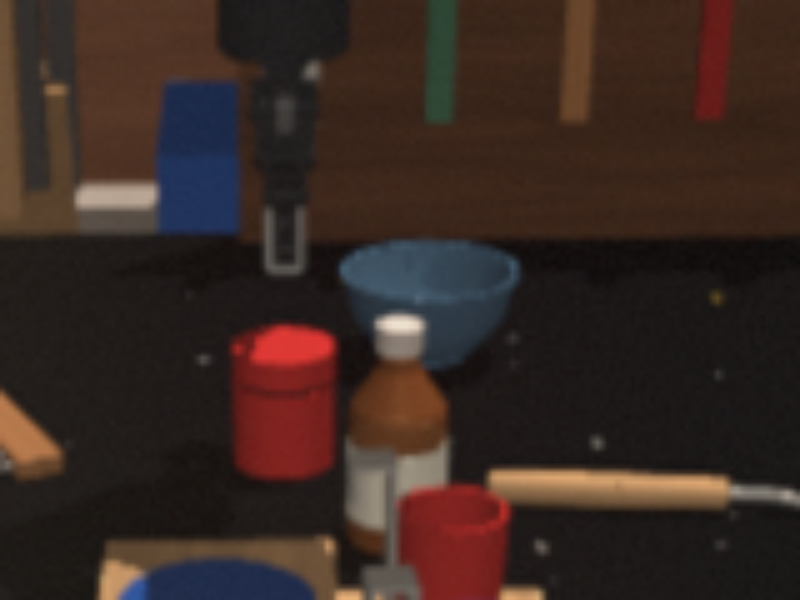

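Call:
play_rows([
  [0, 0.01, 0.007, 0, 0, 0],
  [0, 0.04, 0.007, 0, 0, 0],
  [0, 0.07, 0.007, 0, 0, 0],
  [0, 0.088, 0.007, 0, 0, 0],
  [0, 0.093, 0.007, 0, 0, 0],
  [0, 0.093, 0.007, 0, 0, 0],
])

```text
t: 35.95
tcp_pos: [0.5205, -0.452, 0.0317]
tool_rot: [-0.0, 0.707, -0.707, -0.0]
force: [-0.4, -0.4, 0.5]
finger_gap: 0.996
```

Call:
play_rows([
  [0, 0, 0, 0, 0, 0],
  [0, 0, 0, 0, 0, 0],
  [0, 0, 0, 0, 0, 0],
  [0, 0, 0, 0, 0, 0],
  [0, 0, 0, 0, 0, 0],
  [0, 0, 0, 0, 0, 0],
], gripper=0.0)

```text
t: 36.55
tcp_pos: [0.5214, -0.4522, 0.0341]
tool_rot: [-0.001, -0.707, 0.708, -0.001]
force: [0.1, 2.4, 6.0]
finger_gap: 0.711
```

Call:
play_rows([
  [0, -0.03, 0, 0, 0, 0],
  [0, -0.07, 0, 0, 0, 0],
  [-0.005, -0.115, 0, 0, 0, 0],
  [-0.02, -0.135, -0.02, 0, 0, 0],
  [-0.03, -0.135, -0.055, 0, 0, 0],
  [-0.036, -0.135, -0.1, 0, 0, 0],
  [-0.038, -0.135, -0.145, 0, 0, 0],
  [-0.038, -0.135, -0.19, 0, 0, 0],
  [-0.038, -0.135, -0.235, 0, 0, 0],
  [-0.038, -0.135, -0.28, 0, 0, 0],
  [-0.038, -0.135, -0.325, 0, 0, 0],
  [-0.038, -0.135, -0.365, 0, 0, 0],
])

```text
t: 37.75
tcp_pos: [0.5578, -0.0849, 0.1668]
tool_rot: [-0.0, 0.707, -0.707, -0.0]
force: [0.7, -0.7, -4.2]
finger_gap: 0.71
```

Call:
play_rows([
  [0, 0, -0.035, 0, 0, 0],
  [0, 0, -0.053, 0, 0, 0],
  [0, 0, -0.057, 0, 0, 0],
  [0, 0.025, -0.057, 0, 0, 0],
  [0, 0.055, -0.057, 0, 0, 0],
  [0, 0.073, -0.057, 0, 0, 0],
  [0, 0.08, -0.057, 0, 0, 0],
  [0, 0.081, -0.057, 0, 0, 0],
  [0, 0.081, -0.057, 0, 0, 0],
])

```text
t: 38.65
tcp_pos: [0.5593, -0.0307, 0.0865]
tool_rot: [-0.001, -0.707, 0.707, -0.0]
force: [0.0, -0.5, -3.3]
finger_gap: 0.71
```

Call:
play_rows([
  [0, 0.001, 0, 0, 0, 0],
  [0, 0.002, 0, 0, 0, 0],
  [0, 0.002, 0, 0, 0, 0],
])

```text
t: 38.95
tcp_pos: [0.5588, -0.03, 0.0845]
tool_rot: [-0.0, -0.707, 0.707, -0.0]
force: [-0.9, 0.4, -3.1]
finger_gap: 0.711
```

Call:
play_rows([
  [0, 0.001, 0, 0, 0, 0],
  [0, 0.0015, 0, 0, 0, 0],
  [0, 0.0015, 0, 0, 0, 0],
])

```text
t: 39.25
tcp_pos: [0.5589, -0.03, 0.0841]
tool_rot: [-0.0, -0.707, 0.707, -0.0]
force: [-3.3, -0.3, 6.1]
finger_gap: 0.71
```

Call:
play_rows([
  [0, 0, 0, 0, 0, 0],
  [0, 0, 0, 0, 0, 0],
  [0, 0, 0, 0, 0, 0],
  [0, 0, 0, 0, 0, 0],
  [0, -0.02, 0, 0, 0, 0],
  [0, -0.06, 0, 0, 0, 0],
  [0, -0.1, 0, 0, 0, 0],
  [0, -0.12, -0.03, 0, 0, 0],
  [0, -0.12, -0.07, 0, 0, 0],
  [0, -0.12, -0.11, 0, 0, 0],
  [0, -0.12, -0.15, 0, 0, 0],
  [0, -0.12, -0.15, 0, 0, 0],
], gripper=0.0854)

```text
t: 40.45
tcp_pos: [0.5578, 0.1244, 0.2025]
tool_rot: [-0.002, 0.708, -0.707, 0.002]
force: [0.5, -0.5, 0.0]
finger_gap: 0.997
```

```bash
python3 jars.py j2; python3 -c "
from h import *
print(onplane('top',[(133,180),(145,195),(150,197)],.2).round(3),onplane('top',[(145,197),(157,200)],.1).round(3))"
```

```text
side green (372, 279, 29, 24)
  side green (316, 268, 28, 22)
  side green (308, 238, 28, 16)
  side red (226, 318, 28, 96)
  side red (350, 220, 11, 19)
  side red (300, 211, 44, 43)
  side red (359, 196, 24, 26)
  side red (418, 66, 12, 59)
blue (172, 201, 31, 29) [0.6053 0.3292 0.074 ] pred side [[289.0, 347.1], [269.4, 347.1], [308.7, 347.0]]
  side blue (214, 362, 39, 60)
  side blue (269, 334, 42, 62)
  side blue (364, 221, 23, 29)
  side blue (438, 12, 85, 63)
t 40.55 tcp [0.5582 0.1208 0.2023] jawyaw -1.568 y [-0.    -0.001 -1.   ] F [0.2 0.5 0.5] gap 85.3 q [ 0.02  0.49  1.6  -0.    1.05  1.59]
[[0.667 0.413 0.2  ]
 [0.635 0.386 0.2  ]
 [0.631 0.375 0.2  ]] [[0.643 0.419 0.1  ]
 [0.636 0.391 0.1  ]]
```

View pics/j2t.png

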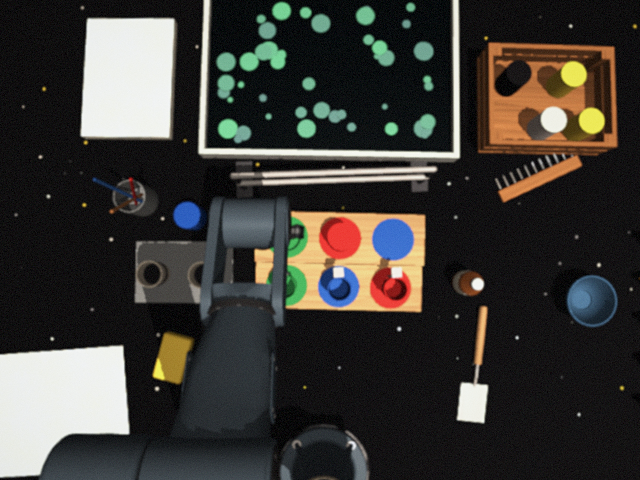

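View pics/j2s.png

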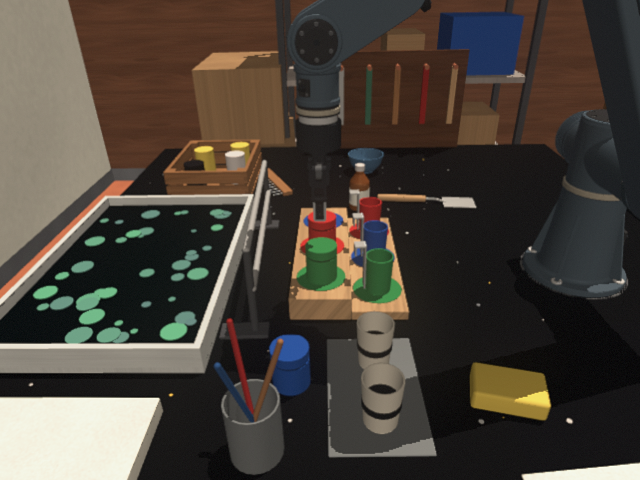

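Call:
play_rows([
  [-0.01, 0, -0.035, 0, 0, 0],
  [-0.02, 0, -0.08, 0, 0, 0],
  [-0.03, 0, -0.125, 0, 0, 0],
  [-0.04, 0, -0.17, 0, 0, 0],
  [-0.047, 0.02, -0.2, 0, 0, 0],
  [-0.047, 0.05, -0.207, 0, 0, 0],
  [-0.047, 0.08, -0.207, 0, 0, 0],
  [-0.047, 0.08, -0.207, 0, 0, 0],
  [-0.047, 0.08, -0.207, 0, 0, 0],
])

```text
t: 41.45
tcp_pos: [0.606, 0.3255, 0.122]
tool_rot: [-0.0, -0.707, 0.707, 0.001]
force: [-0.5, -0.8, 0.6]
finger_gap: 0.999
```

```bash
python3 - <<'E'
from h import *
st(); print(goto([.605,.328,.031],-np.pi/2)); save('side','s14',(190,240,430,420),3)
E
```

```text
t 41.45 tcp [0.606  0.3255 0.122 ] jawyaw -1.573 y [-0.001 -0.001 -1.   ] F [-0.5 -0.8  0.6] gap 85.3 q [ 0.33  0.73  1.35 -0.    1.06  1.9 ]
(array([ 0.0009,  0.091 , -0.0026]), array([-0.001, -0.002,  0.001]))
```

View pics/s14.png

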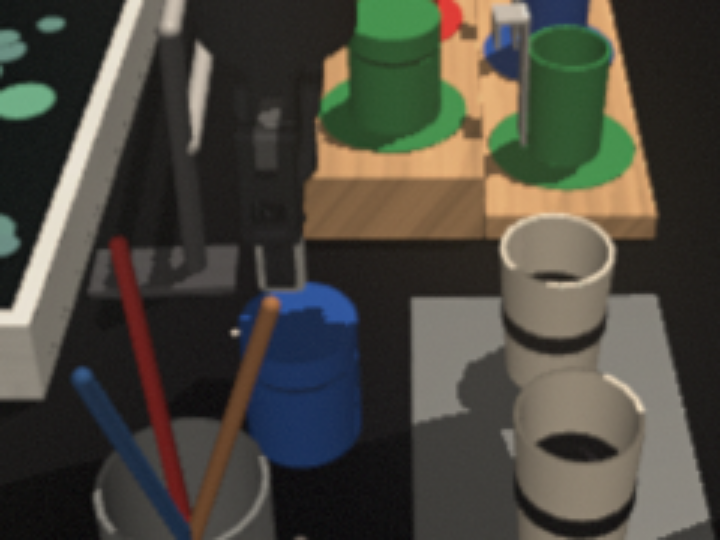

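```bash
python3 - <<'E'
from h import *
print(proj('side',[[.606,.368,.135],[.605,.328,.074],[.605,.360,0],[.605,.328,0]]).round(1))
E
```

```text
[[284.2 333.7]
 [289.3 346.5]
 [290.2 395.4]
 [291.6 380.3]]
```

Call:
play_rows([
  [0.001, 0.01, -0.002, 0, 0, 0],
  [0.001, 0.04, -0.002, 0, 0, 0],
  [0.001, 0.07, -0.002, 0, 0, 0],
  [0.001, 0.086, -0.002, 0, 0, 0],
  [0.001, 0.09, -0.002, 0, 0, 0],
  [0.001, 0.09, -0.002, 0, 0, 0],
])

```text
t: 42.1
tcp_pos: [0.6049, 0.3291, 0.0327]
tool_rot: [0.0, 0.707, -0.707, -0.0]
force: [-0.4, 0.3, 1.1]
finger_gap: 1.001
```

Call:
play_rows([
  [0, 0, 0, 0, 0, 0],
  [0, 0, 0, 0, 0, 0],
  [0, 0, 0, 0, 0, 0],
  [0, 0, 0, 0, 0, 0],
  [0, 0, 0, 0, 0, 0],
  [0, 0, 0, 0, 0, 0],
], gripper=0.0)

```text
t: 42.7
tcp_pos: [0.6062, 0.3295, 0.0346]
tool_rot: [0.001, 0.708, -0.707, 0.001]
force: [0.1, -0.9, 5.6]
finger_gap: 0.709
```

Call:
play_rows([
  [0, -0.03, 0, 0, 0, 0],
  [0, -0.07, 0, 0, 0, 0],
  [0, -0.115, 0, 0, 0, 0],
  [0.01, -0.15, 0.01, 0, 0, 0],
  [0.02, -0.165, 0.035, 0, 0, 0],
  [0.03, -0.165, 0.075, 0, 0, 0],
  [0.04, -0.165, 0.12, 0, 0, 0],
  [0.048, -0.165, 0.165, 0, 0, 0],
  [0.048, -0.165, 0.21, 0, 0, 0],
  [0.048, -0.165, 0.255, 0, 0, 0],
  [0.048, -0.165, 0.3, 0, 0, 0],
  [0.048, -0.165, 0.345, 0, 0, 0],
])

```text
t: 43.9
tcp_pos: [0.5556, -0.0174, 0.1972]
tool_rot: [-0.0, 0.707, -0.707, -0.0]
force: [0.8, 1.1, -3.3]
finger_gap: 0.712
```

Call:
play_rows([
  [0, 0, 0.045, 0, 0, 0],
  [0, 0, 0.09, 0, 0, 0],
  [0, 0, 0.12, 0, 0, 0],
  [0, 0, 0.135, 0, 0, 0],
  [0, 0, 0.139, 0, 0, 0],
  [0, 0.025, 0.139, 0, 0, 0],
  [0, 0.06, 0.139, 0, 0, 0],
  [0, 0.09, 0.139, 0, 0, 0],
  [0, 0.105, 0.139, 0, 0, 0],
  [0, 0.111, 0.139, 0, 0, 0],
  [0, 0.111, 0.139, 0, 0, 0],
])

```text
t: 45.0
tcp_pos: [0.5561, -0.1531, 0.0862]
tool_rot: [-0.001, 0.708, -0.707, -0.0]
force: [0.1, -0.1, -2.7]
finger_gap: 0.712
```

Call:
play_rows([
  [0, 0.001, 0, 0, 0, 0],
  [0, 0.002, 0, 0, 0, 0],
  [0, 0.002, 0, 0, 0, 0],
])

```text
t: 45.3
tcp_pos: [0.5569, -0.1549, 0.085]
tool_rot: [-0.0, -0.707, 0.707, -0.0]
force: [0.2, -0.5, -3.2]
finger_gap: 0.715
```

Call:
play_rows([
  [0, 0.001, 0, 0, 0, 0],
  [0, 0.002, 0, 0, 0, 0],
  [0, 0.002, 0, 0, 0, 0],
])

```text
t: 45.6
tcp_pos: [0.5569, -0.155, 0.0846]
tool_rot: [-0.001, -0.707, 0.707, -0.0]
force: [-3.1, 1.3, 9.4]
finger_gap: 0.71
```

Call:
play_rows([
  [0, 0, 0, 0, 0, 0],
  [0, 0, 0, 0, 0, 0],
  [0, 0, 0, 0, 0, 0],
  [0, 0, 0, 0, 0, 0],
  [0, -0.02, 0, 0, 0, 0],
  [0, -0.06, 0, 0, 0, 0],
  [0, -0.1, 0, 0, 0, 0],
  [0, -0.14, 0.03, 0, 0, 0],
  [0.01, -0.15, 0.07, 0, 0, 0],
  [0.02, -0.15, 0.11, 0, 0, 0],
  [0.03, -0.15, 0.155, 0, 0, 0],
  [0.04, -0.15, 0.2, 0, 0, 0],
], gripper=0.0854)

```text
t: 46.8
tcp_pos: [0.5159, -0.3563, 0.2326]
tool_rot: [0.0, -0.707, 0.707, -0.0]
force: [0.8, -0.0, 0.4]
finger_gap: 1.003
```

Call:
play_rows([
  [0.03, 0, 0.04, 0, 0, 0],
  [0.06, 0, 0.08, 0, 0, 0],
  [0.1, 0, 0.11, 0, 0, 0],
  [0.14, 0, 0.14, 0, 0, 0],
  [0.18, 0, 0.17, 0, 0, 0],
  [0.21, 0, 0.19, 0, 0, 0],
  [0.22, 0, 0.2, 0, 0, 0],
  [0.22, 0, 0.2, 0, 0, 0],
  [0.22, 0, 0.2, 0, 0, 0],
])

```text
t: 47.7
tcp_pos: [0.2973, -0.5541, 0.2322]
tool_rot: [0.0, 0.708, -0.707, 0.0]
force: [0.6, -0.2, -0.1]
finger_gap: 0.998
```

```bash
python3 - <<'E'
from h import *
st(); sd=save('side','f_s'); im=save('top','f_t'); cv2.imwrite('pics/f_c.png',cv2.cvtColor(cv2.resize(im[180:320,110:430],None,fx=2.5,fy=2.5),cv2.COLOR_RGB2BGR))
E
```

```text
t 47.7 tcp [ 0.2973 -0.5541  0.2322] jawyaw -1.571 y [ 0.001  0.001 -1.   ] F [ 0.6 -0.2 -0.1] gap 85.2 q [-1.26  0.53  1.42  0.    1.19  0.31]
```

View pics/f_s.png

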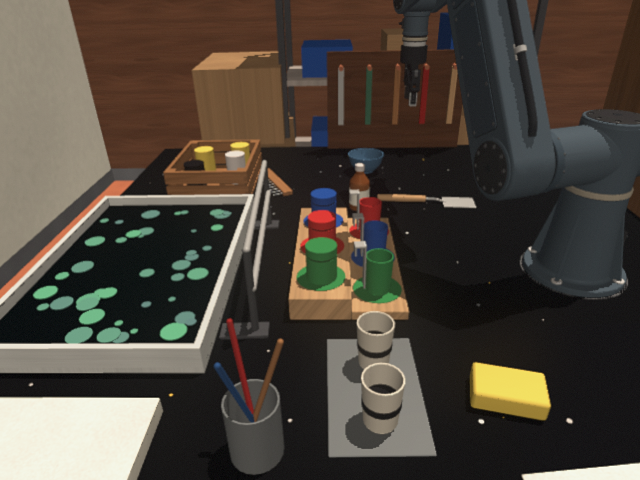

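View pics/f_c.png

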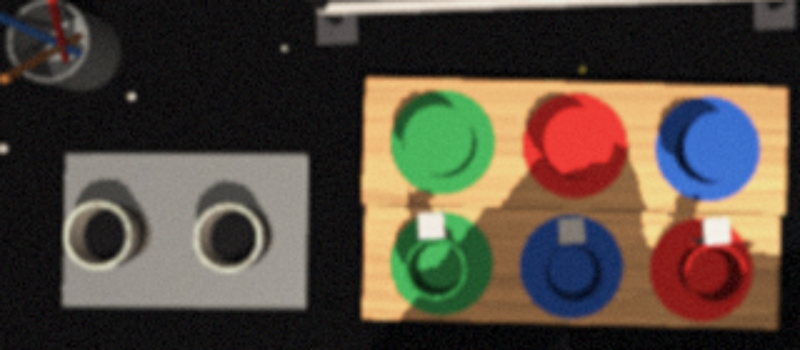

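Call:
play_rows([
  [0, 0, 0, 0, 0, 0],
  [0, 0, 0, 0, 0, 0],
  [0, 0, 0, 0, 0, 0],
  [0, 0, 0, 0, 0, 0],
  [0, 0, 0, 0, 0, 0],
  [0, 0, 0, 0, 0, 0],
  [0, 0, 0, 0, 0, 0],
  [0, 0, 0, 0, 0, 0],
  [0, 0, 0, 0, 0, 0],
  [0, 0, 0, 0, 0, 0],
  [0, 0, 0, 0, 0, 0],
  [0, 0, 0, 0, 0, 0],
])

```text
t: 49.0
tcp_pos: [0.2964, -0.5549, 0.2325]
tool_rot: [-0.0, -0.707, 0.707, 0.0]
force: [1.0, 0.0, 1.1]
finger_gap: 0.999
```

```bash
python3 - <<'E'
from h import *
a=cv2.cvtColor(cv2.imread('pics/f_t.png'),cv2.COLOR_BGR2RGB).astype(int); b=save('top','f_t2').astype(int)
d=cv2.GaussianBlur(np.abs(a-b).astype(np.uint8),(5,5),0).max(2); print('changed px',(d[150:320,90:620]>25).sum())
# rim/lid centres read from the 2.5x crop
f=lambda u,v,z:onplane('top',[(u/2.5+110,v/2.5+180)],z)[0,:2].round(3)
print('cups',f(98,235,.089),f(229,237,.089)); print('pot rims',f(437,269,.101),f(573,270,.101),f(711,271,.101))
print('jar lids green,red,blue',f(442,142,.125),f(576,138,.125),f(716,146,.125)); st()
E
```

```text
changed px 0
cups [0.467 0.406] [0.467 0.285]
pot rims [0.442 0.094] [ 0.443 -0.029] [ 0.445 -0.154]
jar lids green,red,blue [0.556 0.09 ] [ 0.561 -0.029] [ 0.556 -0.154]
t 49.05 tcp [ 0.2964 -0.5549  0.2325] jawyaw -1.571 y [-0.  0. -1.] F [-0.3 -0.9  0. ] gap 85.4 q [-1.26  0.53  1.42  0.    1.19  0.31]
```

Every object is within about 6 mm of its target, nothing is moving, and the arm is clear, so I'm handing the job in.

```bash
python3 -c "
from station import *
print(sign_off())"
```

```text
the job is handed in; nothing more can be done
None
```

The bench is ready and the job is handed in at about 49 s. I moved both rinse cups to the mat first. The blue, green and red pots then went to their discs on the front step, and the green, red and blue jars to theirs on the back step. Each was lowered until the force reading showed contact, then released.

- **Placement:** in the last pictures everything stands upright, and pots and jars are within about 6 mm of their disc centres. The cups are well inside the mat's edges.
- **Stillness:** two top pictures about 1.3 s apart showed no change around the bench, and the arm was parked clear of everything.
- **Left alone:** the amber bottle and the brush jar were not touched.
- **Jar knock:** none of the pictures showed a jar knocked aside.
- **Failed checks:** no check failed or disagreed.

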